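# Clear, turn and lock a dispenser board in the rework frame

### The job

Pick up the scraper block and wipe all the orange chips off the circuit board into the pan below, with the board level and locked as it is and no chip on the board touched by the fingers. Then unlock the red knob fully, turn the board over about its long axis so that its parts side is up and level, and lock the knob again. At the end the scraper stands upright on its black mat, every chip (also any that strayed) lies in the pan, and the bottle, tip rack and well plates have been left alone.

Things in the scene. Friction and masses are not known exactly. Their poses are not given: they have to be found in the camera images.
- frame: Rework frame in its grey chip pan, fixed. Origin: centre of the pan's underside, on the bench; z up, y along the board's long (turning) axis. Pan 260 (x) x 380 (y) mm, walls 4 mm thick, 25 mm high. Turning axis: x = 0, z = 105 mm. Aluminium posts, 34 (x) x 14 (y) mm, at y = -150 mm (top z = 124 mm) and y = +168 mm (top z = 172 mm).
- bridge_mid (a point): Centre of the top face of the aluminium bridge that carries the red knob: frame x = 0, y = +145, z = 172 mm. Bridge 50 (x) x 60 (y) x 14 mm.
- index_mid (a point): Centre of the dark steel index plate on the board's shaft, under the bridge (frame x = 0, y = +140, z = 105 mm); 12 mm thick, corners 43 mm from the axis. It turns with the board. It has a slot for the lock pin at board angle 0 and at +-3.14.
- board (a joint): Angle of the circuit board about the frame's +y axis, rad: 0 = level, bare side up, as at the start; positive turns the edge on the frame's +x side down. Range -3.4 to 3.4; turned over = +3.14 or -3.14. Unlocked it turns under a push of about 2 N at an edge and stays where it is left (friction 0.06 N m); locked it has only about 0.04 rad of play.
- board_mid (a point): Centre of the green board, on the turning axis: 90 (x) x 200 (y) x 4 mm, with flush 12 mm aluminium strips at both ends. Own z points out of the bare side. On that side a white round-topped ridge, 5 mm high, 8 mm wide, runs across (along x) at y = 0. The other side has parts up to 10 mm high, all within 20 mm of the line x = 0, so both long edges are bare for 25 mm.
- knob (a joint): Angle of the red locking knob, rad, growing clockwise from above: 0 = unlocked (stop), 1.4 = locked (stop); starts at about 1.36. Takes 0.03 N m, stays where left. Drives a round-nosed 8 mm pin 14 mm per rad down into an 11 mm slot of the index plate, drawing the board in from up to about 0.1 rad off; farther off the pin meets the plate and the knob cannot be locked.
- knob_grip (a point): On the knob's vertical axis at the height to grip (frame x = 0, y = +140, z = 209 mm); the top is 7 mm higher. The grip is an upright bar 38 mm long, 14 mm thick, 30 mm high on a disc 40 mm across. The bar lies along this point's x axis: along the frame's x at joint 0, turned clockwise from it by the joint value otherwise.
- scraper_center (a point): Centre (29 mm above its underside) of the scraper block, stood upright. Blue base 30 (own x) x 60 (own y) x 18 mm high; on it a yellow grip 18 (x) x 46 (y) mm, from 17 to 58 mm above the underside. 70 to 120 g. Its own z axis is up when upright.
- mat_center (a point): Centre of the top face of the black rubber rest mat, 120 x 120 x 3 mm, fixed to the bench: the scraper's place.
- chip1_center (a point): Centre of an orange plastic chip, 16 x 12 x 8 mm, 10 g, lying on the board's bare side at the start. There are 3 to 6 chips; an absent one has no pose.
- chip2_center (a point): Centre of an orange plastic chip, 16 x 12 x 8 mm, 10 g, lying on the board's bare side at the start. There are 3 to 6 chips; an absent one has no pose.
- chip3_center (a point): Centre of an orange plastic chip, 16 x 12 x 8 mm, 10 g, lying on the board's bare side at the start. There are 3 to 6 chips; an absent one has no pose.
- chip4_center (a point): Centre of an orange plastic chip, 16 x 12 x 8 mm, 10 g, lying on the board's bare side at the start. There are 3 to 6 chips; an absent one has no pose.
- chip5_center (a point): Centre of an orange plastic chip, 16 x 12 x 8 mm, 10 g, lying on the board's bare side at the start. There are 3 to 6 chips; an absent one has no pose.
- chip6_center (a point): Centre of an orange plastic chip, 16 x 12 x 8 mm, 10 g, lying on the board's bare side at the start. There are 3 to 6 chips; an absent one has no pose.
- bottle: Bystander: white bottle 60 mm across, 130 mm high; origin at the centre of its underside.
- tip_rack: Bystander: black pipette tip rack 85 x 120 x 45 mm, white tips on top; origin at the centre of its underside.
- plates: Bystander: stack of three white well plates, 85 x 127 x 45 mm; origin at the centre of its underside.
Things that resemble listed ones, but are neither listed nor needed, are in the scene too. Of the things that look like the part that bears mat_center, the smallest one is meant. Of the things that look like the part that bears scraper_center, the larger one is meant.

How it is judged:
By the outcome, as a careful person would: the job done as asked, in the order asked, and still so for the second after the job is handed in, with the robot touching nothing.
Of chip1, chip2, chip3, chip4, chip5, chip6 only 3 to 6 are there at a start; the rules pass over those that are not, and their reading is None.
At some moment in a run one of scraper, chip1, chip5 may be knocked a few centimetres aside while the robot is not near it.
Once in a run the grip may slacken for a moment while it holds something.
It also fails if it takes over 200 s, if anything falls off the work surface, if the arm or the gripper's body presses on something with over 40 N, if the wrist force passes 120 N, or if a joint passes its speed limit or range.

### The arm

A 7-joint arm with a two-finger parallel gripper is mounted at the origin on the work surface. World frame = base frame: x ahead of the robot, y to its left, z up, the work surface at z = 0. Lengths are in m, angles in rad, forces in N, time in s.
With the tool pointing down it reaches from about 0.4 to 0.85 m from the base axis. Payload 6.9 kg.
Tool frame: the origin (TCP) lies between the finger pads; the fingertips stand 25 mm ahead of it and the grasp point (between the pads) lies 6 mm ahead of it (robot.tcp_to_tips is the distance from the TCP to the fingertips, in m); z points along the fingers, y is the direction in which the jaws open and shut (so a half turn about z gives the same grasp; the last joint's range is limited). The gripper opens to 85 mm and grips with 20 to 120 N. Pads are 22 mm wide; open, the fingers measure 114 mm over their backs; the gripper's body (76 mm by 85 mm) begins 54 mm behind the grasp point. The pads swing forward as they close: fully open they stand 13 mm farther back than shut.
Start: joints at [1.437, 0.507, -0.238, 1.5, 0.126, 1.149, -0.155], TCP at [0.148, -0.607, 0.256] pointing down, gripper open.
Joint ranges: [-3.08, 3.08], [-0.24, 2.05], [-1.43, 1.35], [0, 2.5], [-1.52, 4.66], [0.17, 1.96], [-2.89, 2.89]. Speed limits (rad/s): [2.39, 2.39, 3.14, 3.14, 3.14, 3.14, 3.14].

### API

Orientations are given as a rotation vector (axis times angle).
In Python, from station import robot, viewer, recognise, spot_point gives the robot as it stands.
- The arm moves only by the tool drive_tool, never from a script. Its argument "moves" is a list that holds one entry, the list of rows, each a list of 6 numbers: the shift along the tool's x, y, z each as a share of 0.3 m, from -1 to 1, then the turn, a rotation vector about the tool's x, y, z each as a share of 120 degrees, from -1 to 1. In form: [[[tx, ty, tz, ax, ay, az], ...]]. A call has 1 to 10 rows; each row shifts and turns the pose as measured when the row begins, along the tool's axes as they then stand; what a row does not reach is not made up. A row lasts 1/12 s, in which the tool goes at most 41.7 mm and 7.16 degrees, less where a joint would pass 70% of its speed; a pose out of reach is approached as far as the arm can. A call with a number of a shift or a turn outside -1 to 1 is refused whole. A call with a gripper value outside its range is refused whole. "jaw" is the closure, from -1 (fully open) to 1 (shut), so that 0 is half open, set as the call begins (left out, the last holds). The fingers move at their own pace and stop on an object; "squeeze" is the grip in N (left out, the last holds). Time passes only in rows, so rows that do not move let the fingers close. It gives the time, the measured TCP pose, the force and the opening at its end, in the units of the state.
- robot.get_state(): the state, without advancing time (a new reading comes with each control period).
- viewer.grab_frame(name): name is "scene" or "top" or "wrist"; returns a dict with "image" (480x640x3 uint8, red, green, blue), "camera_matrix" (3x3 intrinsics, pixels), "k1" (the pictures are not rectified: a ray, as slopes to the right and down, at radius r is drawn at 1 + k1 r^2 times it, then the intrinsics apply), "R" (3x3) and "t" (3): a world point X has camera coordinates R X + t; the wrist camera has in their place "mount" (4x4, takes a point from camera to tool coordinates, whose origin is the TCP and whose axes are the flange's). Camera axes: x right, y down, z forward; pixel columns grow to the right and rows downward; lengths in m; the calibration is good to about 2 mm. A picture is of the moment at which its call begins: read the wrist's pose just before it. There is no depth.
- robot.job_done(): hands the job in, once; it reports no verdict.
Trained networks look in the newest picture that a camera, given by its name, has taken for a name from the list of things; names that differ only in an ending like _2 or _b are one class to them, and where a whole thing is asked for, a point or a joint stands for the part that bears it (a point fixed in the world has none). Each returns a list of dicts, best first, with "p" (0 to 1); they miss things now and then, are a little off and sometimes report something else, mostly with a low value. They report only what shows in the picture. A call takes as long as a camera call. They do not tell look-alikes from the thing itself.
- recognise(camera, label): "point" ([column, row] in pixels, amid what is visible of it).
- spot_point(camera, label): "point" ([column, row] in pixels: a listed point, or the origin of a listed thing).
The state is a dict: "clock": time; "q": joint angles; "dq": joint speeds; "joint_torque": joint torques, N m; "position": TCP position; "eef_rot": TCP orientation; "force": force on the tool from outside, world axes, zero at the start; "ft_torque": the same for the moment, N m; "width": opening from 0.0 (shut) to 1.0 (fully open).
Only numpy, scipy, OpenCV 4.12 (cv2) and the standard library are available. Lean on these libraries where they do the work, as an engineer would, in place of code of your own. Each camera call takes 0.05 s, during which the arm holds its last target.

## Working session

There is one attempt and no reset: what is moved stays moved. The work goes in short steps, Python scripts to look and compute and a tool call to move; the robot and the scene stay as the last step left them, time stands still between calls to the robot, and variables do not carry over. Pictures are saved under pics/ and viewed, and the job is handed in when it is done.

Besides the shell and the picture viewer there is one more tool, called after "Request:" as name([rows], argument=value, ...), one row to a line, values as JSON. drive_tool: Moves the arm, as the interface text tells. Shift numbers are shares of 0.3 m and turn numbers shares of 120 degrees, none past 1 either way. Its arguments: {"type":"object","properties":{"moves":{"type":"array","items":{"type":"array","items":{"type":"array","items":{"type":"number","minimum":-1,"maximum":1}}}},"jaw":{"type":"number"},"squeeze":{"type":"number"}},"required":["moves"]}

```bash
ls -la; mkdir -p pics; python3 - <<'E'
from station import robot, viewer, recognise, spot_point
import cv2
print(robot.get_state())
for n in ("scene","top","wrist"):
    f=viewer.grab_frame(n)
    cv2.imwrite(f"pics/{n}0.png",f["image"][:,:,::-1])
    print(n,{k:v for k,v in f.items() if k!="image"})
E
```

```text
total 12
drwxr-xr-x  3 agent agent 4096 Dec  6 03:23 .
drwxr-xr-x 23 root  root  4096 Dec  6 03:23 ..
drwxr-xr-x  2 agent agent 4096 Dec  6 03:23 pics
{'clock': 0.0, 'q': array([ 1.43652053,  0.50834258, -0.23751754,  1.50115247,  0.12569946,
        1.14893542, -0.154813  ]), 'dq': array([-2.06574811e-04,  3.02628942e-04,  1.76412864e-03,  1.05625227e-03,
        8.58664805e-04,  9.50073282e-04, -1.74289682e-05]), 'joint_torque': array([-1.18998578e-03, -6.20593357e+01, -2.18701825e+00, -2.49651486e+01,
        1.27684718e-02,  1.19971106e-02,  2.40044818e-05]), 'position': array([ 0.14823332, -0.60667313,  0.25541969]), 'eef_rot': array([-3.11722627e+00, -3.75518565e-01,  4.15078632e-04]), 'force': array([0.26828723, 0.34688976, 0.05443187]), 'ft_torque': array([-0.02591459, -0.0511953 ,  0.03210794]), 'width': 1.0019114274767063}
scene {'camera_matrix': array([[475.90087095,   0.        , 309.97963136],
       [  0.        , 475.90087095, 243.66000864],
       [  0.        ,   0.        ,   1.        ]]), 'k1': -0.031952958681366175, 'R': array([[ 0.89190758,  0.45220066, -0.00392
[... 421 characters left out ...]
[-0.98936097, -0.01520703, -0.14468454],
       [ 0.14448451,  0.01352445, -0.98941463]]), 't': array([-0.05351792,  0.51864676,  1.57577715])}
wrist {'camera_matrix': array([[394.77313451,   0.        , 328.10493739],
       [  0.        , 394.77313451, 246.10107526],
       [  0.        ,   0.        ,   1.        ]]), 'k1': 0.01624951419888756, 'mount': array([[-7.86702646e-04, -9.58443801e-01, -2.85280320e-01,
         7.28640363e-02],
       [ 9.99998847e-01, -3.83390423e-04, -1.46958460e-03,
        -3.85055707e-04],
       [ 1.29914051e-03, -2.85281147e-01,  9.58442998e-01,
        -1.16959230e-01],
       [ 0.00000000e+00,  0.00000000e+00,  0.00000000e+00,
         1.00000000e+00]])}
```

View pics/scene0.png

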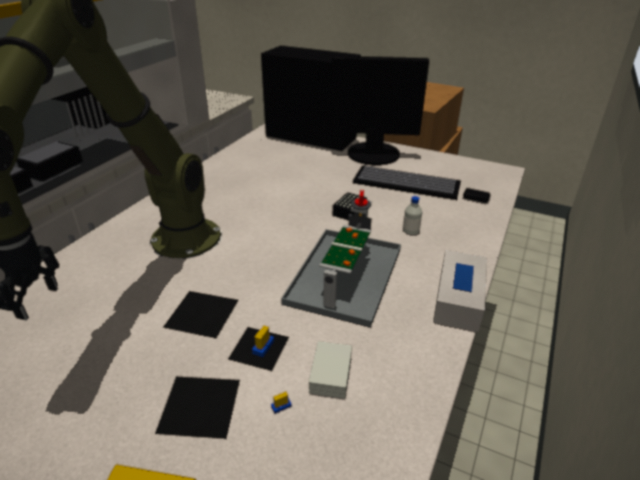

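View pics/top0.png

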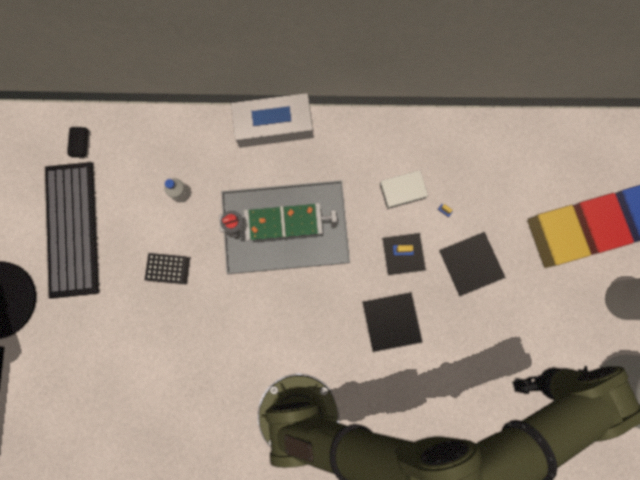

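View pics/wrist0.png

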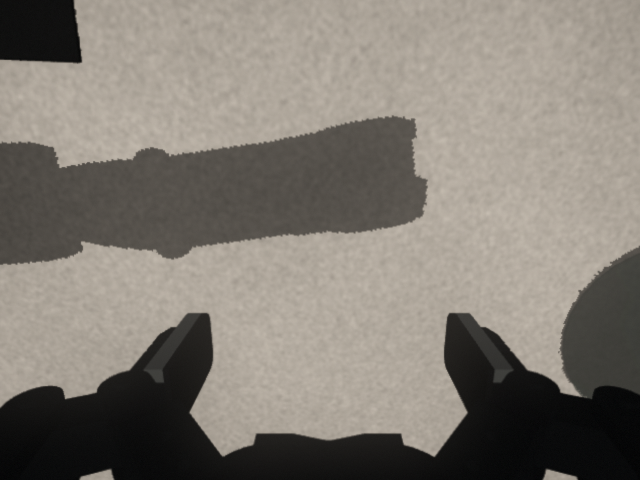

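```bash
cat > h.py <<'E'
from station import robot, viewer, recognise, spot_point
import numpy as np, cv2
from scipy.spatial.transform import Rotation as Rot
def grab(n,save=None):
    s=robot.get_state(); f=viewer.grab_frame(n)
    if n=="wrist":
        T=np.eye(4);T[:3,:3]=Rot.from_rotvec(s["eef_rot"]).as_matrix();T[:3,3]=s["position"]
        W=T@f["mount"]; f["R"]=W[:3,:3].T; f["t"]=-W[:3,:3].T@W[:3,3]
    if save: cv2.imwrite(f"pics/{save}.png",f["image"][:,:,::-1])
    return f
def proj(f,X):
    X=np.atleast_2d(X); c=X@f["R"].T+f["t"]; s=c[:,:2]/c[:,2:]
    s=s*(1+f["k1"]*(s**2).sum(1,keepdims=True))
    K=f["camera_matrix"]; return s*[K[0,0],K[1,1]]+[K[0,2],K[1,2]]
def ray(f,p):
    K=f["camera_matrix"]; d=(np.array(p,float)-[K[0,2],K[1,2]])/[K[0,0],K[1,1]]
    u=d.copy()
    for _ in range(20): u=d/(1+f["k1"]*(u@u))
    v=f["R"].T@np.array([u[0],u[1],1]); o=-f["R"].T@f["t"]
    return o,v/np.linalg.norm(v)
def onz(f,p,z):
    o,v=ray(f,p); return o+v*(z-o[2])/v[2]
def tri(*fp):
    A=np.zeros((3,3));b=np.zeros(3)
    for f,p in fp:
        o,v=ray(f,p);P=np.eye(3)-np.outer(v,v);A+=P;b+=P@o
    X=np.linalg.solve(A,b)
    r=[np.linalg.norm((np.eye(3)-np.outer(v,v))@(X-o)) for o,v in (ray(f,p) for f,p in fp)]
    return X,r
def crop(f,x0,y0,x1,y1,s,name):
    im=cv2.resize(f["image"][y0:y1,x0:x1],None,fx=s,fy=s,interpolation=cv2.INTER_CUBIC)
    cv2.imwrite(f"pics/{name}.png",im[:,:,::-1])
E
python3 - <<'E'
from h import *
t=grab("top"); s=grab("scene")
crop(t,210,170,360,280,5,"t1"); crop(t,350,170,520,300,4.5,"t2"); crop(s,270,170,420,340,3.5,"s1")
for l in ["knob_grip","bridge_mid","board_mid","frame","scraper_center","mat_center","chip1_center","bottle","tip_rack","plates","index_mid"]:
    a=spot_point("top",l); b=spot_point("scene",l)
    print(l,[(np.round(d["point"],1),round(d["p"],2)) for d in a],[(np.round(d["point"],1),round(d["p"],2)) for d in b])
    if a and b:
        X,r=tri((t,a[0]["point"]),(s,b[0]["point"])); print("   tri",X.round(4),np.round(r,4))
E
```

```text
knob_grip [(array([227.1, 219.5]), 0.64)] [(array([362.3, 194.3]), 0.43)]
   tri [0.5501 0.1994 0.2033] [0.0014 0.0014]
bridge_mid [(array([233. , 222.3]), 0.77), (array([292.3, 212.1]), 0.32), (array([400.5, 252.3]), 0.3)] [(array([362.8, 204.3]), 0.95)]
   tri [0.5522 0.1905 0.1723] [0.0061 0.0061]
board_mid [(array([282.5, 221.2]), 0.56), (array([260.9, 218.5]), 0.44)] []
frame [(array([283.9, 226.3]), 0.71)] [(array([341.6, 276.9]), 0.61)]
   tri [ 0.5622  0.054  -0.0073] [0.0071 0.0071]
scraper_center [(array([229.6, 222.5]), 0.72), (array([402.9, 248. ]), 0.65), (array([451.6, 208.9]), 0.46)] [(array([263.2, 339.6]), 0.84), (array([277.6, 399.7]), 0.7), (array([355.5, 226.8]), 0.65)]
   tri [ 0.4685  0.0935 -0.2189] [0.221 0.221]
mat_center [(array([473. , 262.4]), 0.97), (array([391.5, 321.4]), 0.92), (array([403.1, 254. ]), 0.77), (array([284.2, 227. ]), 0.5)] [(array([200.7, 311.3]), 0.66), (array([258.9, 345.4]), 0.63), (array([199.7, 407.6]), 0.58)]
   tri [ 0.4441 -0.4615  0.2255] [0.0075 0.0075]
chip1_center [] []
bottle [(array([180.8, 192.3]), 0.7), (array([169.4, 269.7]), 0.29), (array([232.2, 220.8]), 0.15)] [(array([413.4, 232.8]), 0.91), (array([357. , 224.4]), 0.71), (array([352.9, 231. ]), 0.59)]
   tri [ 0.6773  0.3919 -0.0135] [0.0029 0.0029]
tip_rack [(array([171.3, 270.2]), 0.94), (array([233.8, 229.4]), 0.61)] [(array([348.3, 214.3]), 0.88)]
   tri [ 0.4256  0.4073 -0.0139] [0.0009 0.0009]
plates [(array([403.1, 191.2]), 0.93)] [(array([330., 373.]), 0.71)]
   tri [ 0.685  -0.3152  0.0062] [0.0015 0.0015]
index_mid [(array([233.2, 226.3]), 0.83), (array([168.4, 271.4]), 0.29)] [(array([358.9, 225.7]), 0.86)]
   tri [0.5482 0.2001 0.0898] [0.0014 0.0014]
```

View pics/t1.png

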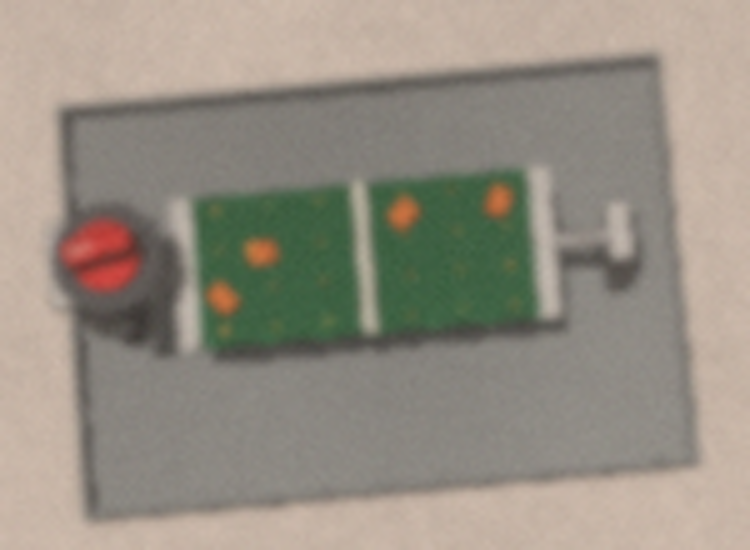

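View pics/t2.png

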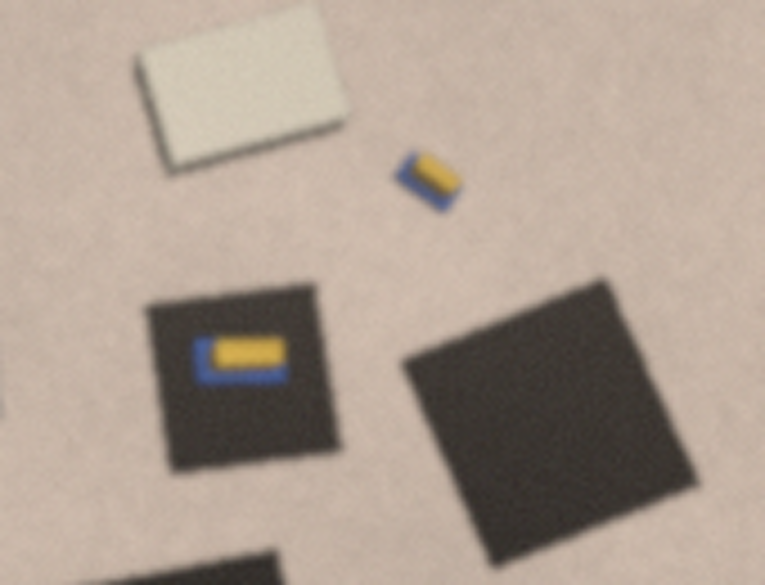

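View pics/s1.png

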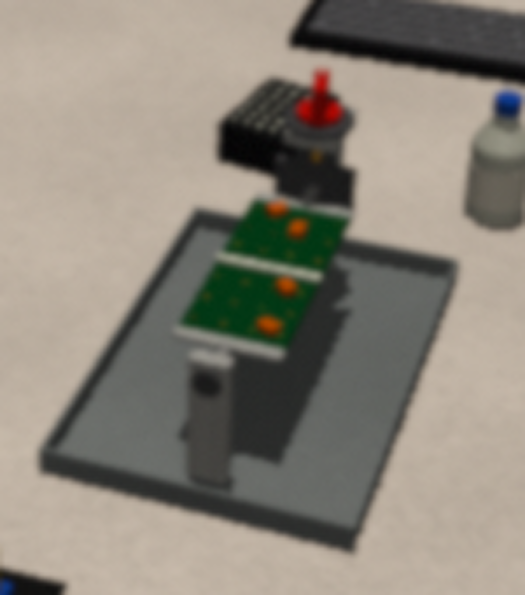

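```bash
cat > fr.py <<'E'
from h import *
E
python3 - <<'E'
from h import *
from scipy.optimize import least_squares
t=grab("top"); s=grab("scene")
c=[(210+a/5,170+b/5) for a,b in [(62,108),(657,57),(697,463),(90,518)]]
C=np.array([[.13,.19,.025],[.13,-.19,.025],[-.13,-.19,.025],[-.13,.19,.025]])
B=np.array([[.045,.112,.107],[.045,-.112,.107],[-.045,-.112,.107],[-.045,.112,.107]]) 
# board corners top view
cb=[(210+a/5,170+b/5) for a,b in [(172,200),(547,167),(563,317),(183,350)]]
sc=[(270+a/3.5,170+b/3.5) for a,b in [(455,262),(353,540),(42,458),(195,212)]]
def T(p,X): 
    R=Rot.from_euler('z',p[2]).as_matrix(); return X@R.T+[p[0],p[1],0]
f1=lambda p:(proj(t,T(p,C))-c).ravel()
for nm,fun in [("toppan",f1),("topboard",lambda p:(proj(t,T(p,B))-cb).ravel()),("scene",lambda p:(proj(s,T(p,C))-sc).ravel()),("all",lambda p:np.r_[(proj(t,T(p,C))-c).ravel(),(proj(s,T(p,C))-sc).ravel(),(proj(t,T(p,B))-cb).ravel()])]:
    r=least_squares(fun,[.56,.05,0.05]); print(nm,r.x.round(4),np.round(r.fun,1))
E
```

```text
toppan [0.5613 0.0508 0.1053] [-1.1 -0.3  1.1 -0.8  1.3  0.4 -1.3  0.5]
topboard [0.5626 0.0512 0.1051] [-0.2  0.   0.5 -0.1  0.  -0.1 -0.3  0.1]
scene [0.5711 0.0425 0.1134] [ 1.2  0.6  1.1 -0.6 -1.5 -0.1 -0.8 -0.2]
all [0.5645 0.0499 0.1096] [-0.9 -1.   1.2 -2.1  1.7 -0.9 -0.8 -0.2  0.1 -1.  -0.6 -3.2 -2.4 -2.5
 -1.3 -1.8  0.2 -0.4  0.9 -0.9  0.5 -0.9  0.3 -0.3]
```

Request:
drive_tool([
  [[0, 0, 0, 0, 0, 0.0576], [0, 0, 0, 0, 0, 0.0576], [0, 0, 0, 0, 0, 0.0576], [0, 0, 0, 0, 0, 0.0576], [0, 0, 0, 0, 0, 0.0576], [0, 0, 0, 0, 0, 0.0576], [0, 0, 0, 0, 0, 0.0576], [0, 0, 0, 0, 0, 0.0576], [0, 0, 0, 0, 0, 0.0576], [0, 0, 0, 0, 0, 0.0576]],
], jaw=-1)

```text
clock: 2.28
position: [0.1483, -0.6072, 0.2563]
eef_rot: [-2.752, 1.514, -0.001]
force: [-0.9, -1.1, 1.0]
width: 0.999
```

```bash
cat >> h.py <<'E'
FR=[0.5626,0.0512,0.1051]
def f2w(X,p=None):
    p=p or FR; X=np.array(X,float); R=Rot.from_euler('z',p[2]).as_matrix(); return R@X+[p[0],p[1],0]
def w2f(X,p=None):
    p=p or FR; R=Rot.from_euler('z',p[2]).as_matrix(); return R.T@(np.array(X,float)-[p[0],p[1],0])
def pose():
    s=robot.get_state(); return s,Rot.from_rotvec(s["eef_rot"]).as_matrix(),s["position"]
def goal(pos,yaw_x=None):
    """delta in tool frame (rotation to tool down with tool x at world yaw yaw_x; shifts expressed in the tool frame AFTER that turn) as shares"""
    s,R,p=pose()
    if yaw_x is None: yaw_x=np.arctan2(R[1,0],R[0,0])
    x=np.array([np.cos(yaw_x),np.sin(yaw_x),0]);z=np.array([0,0,-1.]);y=np.cross(z,x)
    Rg=np.stack([x,y,z],1)
    rv=Rot.from_matrix(R.T@Rg).as_rotvec()
    print("clock",round(s["clock"],2),"pos",p.round(4),"yaw_x",round(np.degrees(np.arctan2(R[1,0],R[0,0])),2),"w",round(s["width"],3),"F",s["force"].round(1),"q7",s["q"].round(2))
    print("turn share",(rv/np.radians(120)).round(4),"rows>=",np.ceil(np.degrees(np.linalg.norm(rv))/7.16))
    if pos is not None:
        d=np.array(pos)-p
        print("shift shares after turn",(Rg.T@d/.3).round(4),"now",(R.T@d/.3).round(4),"rows>=",np.ceil(np.linalg.norm(d)/.0417))
E
python3 - <<'E'
from h import *
goal([.5,-.17,.2],-np.pi/2)
E
```

```text
clock 2.28 pos [ 0.1483 -0.6072  0.2563] yaw_x -57.64 w 0.999 F [-0.9 -1.1  1. ] q7 [ 1.24  0.5   0.08  1.5  -0.05  1.14 -1.24]
turn share [-5.000e-04 -1.000e-04  2.696e-01] rows>= 5.0
shift shares after turn [-1.4572 -1.1724  0.1878] now [-0.6037 -1.7701  0.189 ] rows>= 14.0
```

Request:
drive_tool([
  [[0, 0, 0, 0, 0, 0.054], [0, 0, 0, 0, 0, 0.054], [0, 0, 0, 0, 0, 0.054], [0, 0, 0, 0, 0, 0.054], [0, 0, 0, 0, 0, 0.054], [-0.1, -0.08, 0, 0, 0, 0], [-0.1, -0.08, 0, 0, 0, 0], [-0.1, -0.08, 0, 0, 0, 0], [-0.1, -0.08, 0, 0, 0, 0], [-0.1, -0.08, 0, 0, 0, 0]],
])

```text
clock: 3.12
position: [0.2704, -0.4638, 0.2548]
eef_rot: [2.156, -2.276, 0.002]
force: [-0.1, -0.6, 0.8]
width: 1.002
```

Request:
drive_tool([
  [[-0.1, -0.08, 0, 0, 0, 0], [-0.1, -0.08, 0, 0, 0, 0], [-0.1, -0.08, 0, 0, 0, 0], [-0.1, -0.08, 0, 0, 0, 0], [-0.1, -0.08, 0, 0, 0, 0], [-0.1, -0.08, 0, 0, 0, 0], [-0.1, -0.08, 0, 0, 0, 0], [0, 0, 0, 0, 0, 0], [0, 0, 0, 0, 0, 0]],
])

```text
clock: 3.87
position: [0.4637, -0.2424, 0.2548]
eef_rot: [2.177, -2.265, 0.008]
force: [-0.4, -0.4, 0.5]
width: 1.002
```

```bash
python3 - <<'E'
from h import *
goal([.5,-.17,.2],-np.pi/2)
f=grab("wrist","w1")
E
```

```text
clock 3.87 pos [ 0.4637 -0.2424  0.2548] yaw_x -92.25 w 1.002 F [-0.4 -0.4  0.5] q7 [ 0.33  0.35  0.15  1.78 -0.06  1.02 -2.68]
turn share [-0.0017 -0.0018 -0.0187] rows>= 1.0
shift shares after turn [-0.2413 -0.121   0.1827] now [-0.2465 -0.1108  0.1822] rows>= 3.0
```

View pics/w1.png

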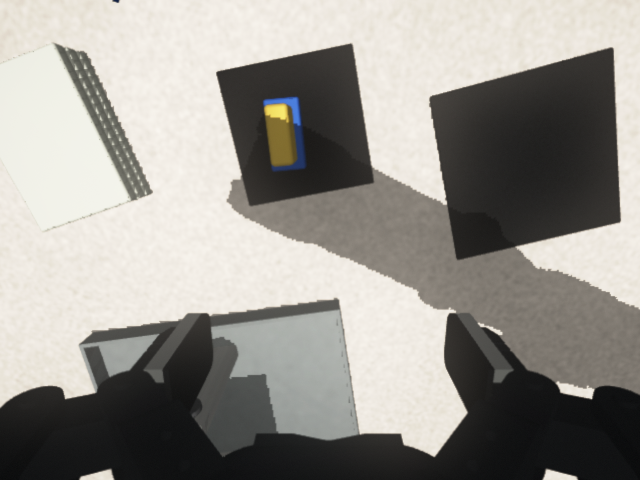

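```bash
python3 - <<'E'
from h import *
f=grab("wrist")
for z,ps in [(.061,[(265,104),(288,103),(295,165),(271,167)]),(.003,[(218,72),(352,44),(373,182),(250,205)]),(.021,[(264,98),(298,97),(305,169),(272,171)]),(.025,[(80,345),(338,299)])]:
    X=np.array([onz(f,p,z) for p in ps]); print(X.round(4).tolist(),"mean",X.mean(0).round(4)); 
    d=np.diff(X,axis=0); print(np.linalg.norm(d,axis=1).round(4),np.degrees(np.arctan2(d[:,1],d[:,0])).round(1))
E
```

```text
[[0.5083, -0.333, 0.061], [0.4912, -0.333, 0.061], [0.4889, -0.2879, 0.061], [0.5076, -0.2871, 0.061]] mean [ 0.499  -0.3102  0.061 ]
[0.0171 0.0452 0.0187] [-179.9   92.9    2.5]
[[0.5552, -0.3639, 0.003], [0.4397, -0.3811, 0.003], [0.4227, -0.2648, 0.003], [0.539, -0.2477, 0.003]] mean [ 0.4892 -0.3144  0.003 ]
[0.1168 0.1175 0.1176] [-171.5   98.3    8.4]
[[0.5148, -0.3402, 0.021], [0.4865, -0.3399, 0.021], [0.484, -0.2808, 0.021], [0.513, -0.2802, 0.021]] mean [ 0.4996 -0.3103  0.021 ]
[0.0283 0.0592 0.029 ] [179.4  92.4   1.2]
[[0.7146, -0.1187, 0.025], [0.4591, -0.1579, 0.025]] mean [ 0.5868 -0.1383  0.025 ]
[0.2584] [-171.3]
```

Request:
drive_tool([
  [[0, 0, 0, 0, 0, -0.059], [0, 0, 0, 0, 0, -0.059], [0, 0, 0, 0, 0, -0.059], [0, 0, 0, 0, 0, -0.059], [0, 0, 0, 0, 0, -0.059], [0, 0, 0, 0, 0, -0.059], [0, 0, 0, 0, 0, -0.059], [0, 0, 0, 0, 0, -0.059], [0, 0, 0, 0, 0, -0.059], [0, 0, 0, 0, 0, -0.059]],
])

```text
clock: 4.8
position: [0.4513, -0.2598, 0.2554]
eef_rot: [3.08, -0.569, 0.002]
force: [-0.2, -0.3, 0.3]
width: 0.999
```

Request:
drive_tool([
  [[0, 0, 0, 0, 0, -0.059], [0, 0, 0, 0, 0, -0.059], [0, 0, 0, 0, 0, -0.059], [0, 0, 0, 0, 0, -0.059], [0, 0, 0, 0, 0, -0.059], [0, 0, 0, 0, 0, -0.059], [0, 0, 0, 0, 0, -0.059], [0, 0, 0, 0, 0, -0.059], [0, 0, 0, 0, 0, -0.059], [0, 0, 0, 0, 0, -0.059]],
])

```text
clock: 5.63
position: [0.4367, -0.2792, 0.2558]
eef_rot: [2.828, 1.339, -0.021]
force: [0.4, -0.8, -0.6]
width: 1.001
```

Request:
drive_tool([
  [[0, 0, 0, 0, 0, -0.059], [0, 0, 0, 0, 0, -0.059], [0, 0, 0, 0, 0, -0.059], [0, 0, 0, 0, 0, -0.059], [0, 0, 0, 0, 0, -0.059], [0, 0, 0, 0, 0, -0.059]],
])

```text
clock: 6.13
position: [0.4275, -0.2908, 0.2558]
eef_rot: [2.145, 2.285, -0.037]
force: [0.8, -0.2, -1.0]
width: 1.001
```

```bash
python3 - <<'E'
from h import *
goal([.499,-.310,.2],np.radians(92.3))
f=grab("wrist","w2"); t=grab("top","t3")
crop(t,210,170,360,280,5,"t3c");crop(grab("scene"),270,170,420,340,3.5,"s3")
E
```

```text
clock 6.13 pos [ 0.4275 -0.2908  0.2558] yaw_x 93.64 w 1.001 F [ 0.8 -0.2 -1. ] q7 [ 0.95  0.37 -0.59  1.78  0.26  1.06  0.33]
turn share [-0.0057  0.0103  0.0111] rows>= 1.0
shift shares after turn [-0.0737  0.2356  0.1858] now [-0.0752  0.2361  0.1846] rows>= 3.0
```

View pics/w2.png

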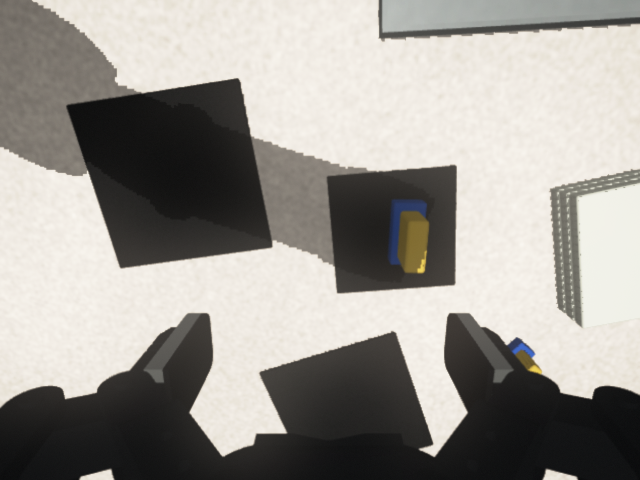

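```bash
python3 - <<'E'
from h import *
f=grab("wrist")
th=np.radians(2.4); R=Rot.from_euler('z',th).as_matrix()
im=f["image"].copy()
for (hx,hy,z),c in [((.009,.023,.061),(255,0,0)),((.015,.03,.021),(0,255,0)),((.015,.03,.003),(0,255,255))]:
    P=np.array([[hx,hy,0],[-hx,hy,0],[-hx,-hy,0],[hx,-hy,0]])@R.T+[.499,-.310,z]
    cv2.polylines(im,[np.int32(proj(f,P)*16)],True,c,1,shift=4)
f["image"]=im; crop(f,320,150,480,300,4,"w2c")
E
```

```text
(no output)
```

View pics/w2c.png

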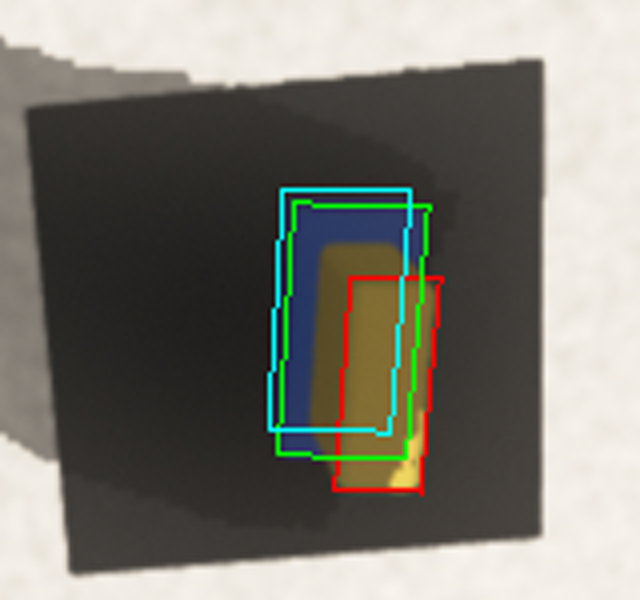

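View pics/t3c.png

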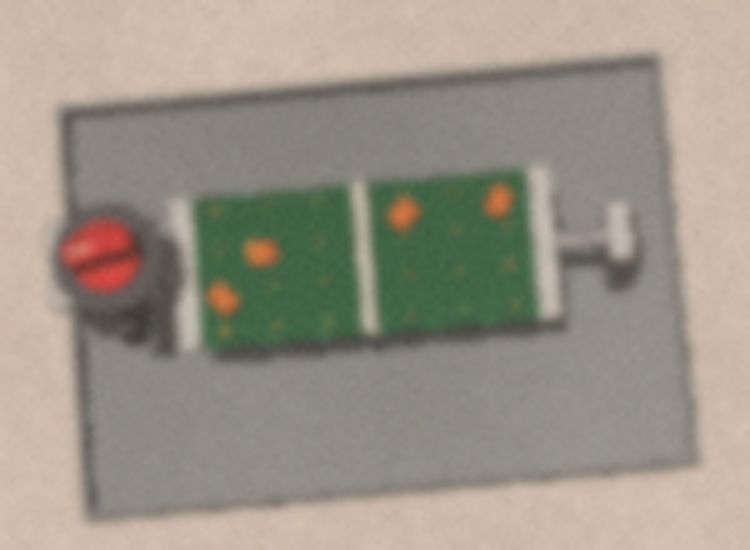

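Request:
drive_tool([
  [[0, 0, 0, -0.0057, 0.0103, 0.011], [-0.025, 0.079, 0, 0, 0, 0], [-0.025, 0.079, 0, 0, 0, 0], [-0.025, 0.079, 0, 0, 0, 0], [0, 0, 0.1, 0, 0, 0], [0, 0, 0.1, 0, 0, 0], [0, 0, 0.1, 0, 0, 0], [0, 0, 0, 0, 0, 0]],
])

```text
clock: 7.0
position: [0.5019, -0.3167, 0.1651]
eef_rot: [2.231, 2.202, -0.001]
force: [-0.9, -0.6, -1.1]
width: 1.001
```

```bash
python3 - <<'E'
from h import *
goal([.499,-.310,.054],np.radians(92.3))
f=grab("wrist","w3")
E
```

```text
clock 7.0 pos [ 0.5019 -0.3167  0.1651] yaw_x 89.26 w 1.001 F [-0.9 -0.6 -1.1] q7 [ 0.85  0.57 -0.52  1.72  0.35  0.94  0.18]
turn share [ 0.0022  0.0026 -0.0253] rows>= 1.0
shift shares after turn [ 0.0228 -0.0088  0.3704] now [ 0.0243 -0.0118  0.3702] rows>= 3.0
```

View pics/w3.png

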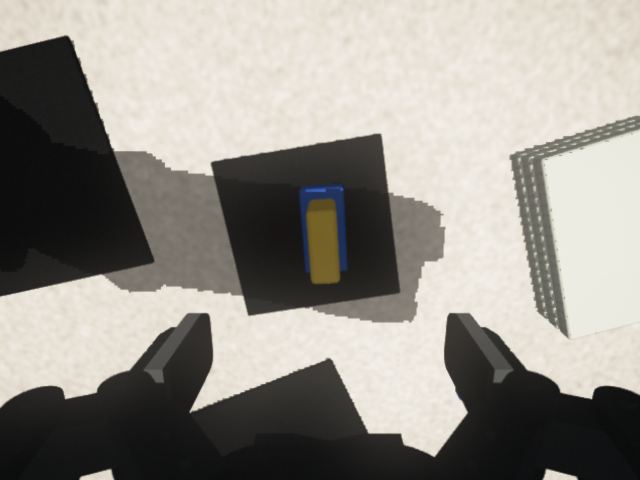

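Request:
drive_tool([
  [[0, 0, 0, 0.002, 0.0026, -0.025], [0.023, -0.009, 0, 0, 0, 0], [0, 0, 0.07, 0, 0, 0], [0, 0, 0.07, 0, 0, 0], [0, 0, 0, 0, 0, 0]],
])

```text
clock: 7.47
position: [0.5033, -0.3111, 0.1344]
eef_rot: [2.181, 2.241, 0.005]
force: [-0.5, -0.3, -0.9]
width: 1.003
```

```bash
python3 - <<'E'
from h import *
goal([.499,-.310,.054],np.radians(92.3))
f=grab("wrist","w4")
th=np.radians(2.4); R=Rot.from_euler('z',th).as_matrix()
im=f["image"].copy()
for (hx,hy,z),c in [((.009,.023,.061),(255,0,0)),((.015,.03,.021),(0,255,0))]:
    P=np.array([[hx,hy,0],[-hx,hy,0],[-hx,-hy,0],[hx,-hy,0]])@R.T+[.499,-.310,z]
    cv2.polylines(im,[np.int32(proj(f,P)*16)],True,c,1,shift=4)
f["image"]=im; crop(f,180,150,500,400,2.4,"w4c")
E
```

```text
clock 7.47 pos [ 0.5033 -0.3111  0.1344] yaw_x 91.56 w 1.003 F [-0.5 -0.3 -0.9] q7 [ 0.83  0.61 -0.51  1.76  0.38  0.86  0.17]
turn share [ 0.006   0.004  -0.0061] rows>= 1.0
shift shares after turn [ 0.0041 -0.0142  0.2681] now [ 0.0061 -0.0176  0.2679] rows>= 2.0
```

View pics/w4c.png

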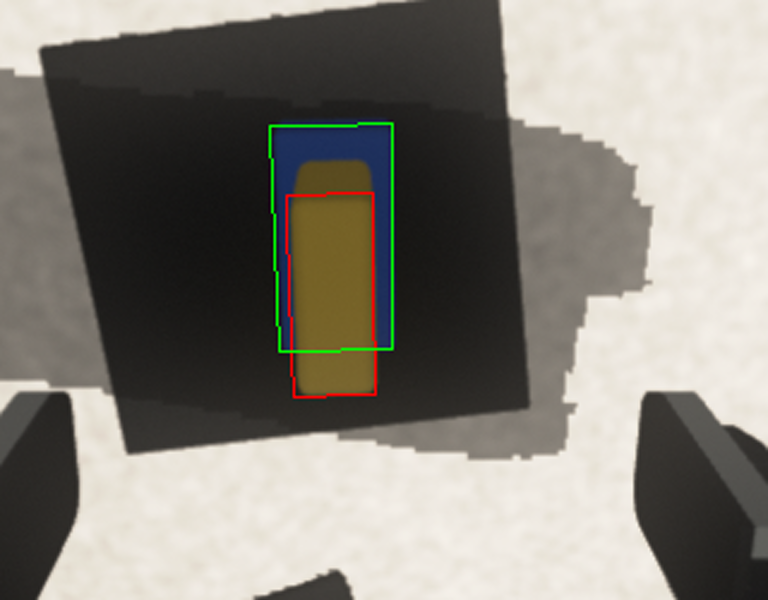

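Request:
drive_tool([
  [[0.005, -0.015, 0, 0.006, 0.004, -0.006], [0, 0, 0.08, 0, 0, 0], [0, 0, 0.08, 0, 0, 0], [0, 0, 0.04, 0, 0, 0], [0, 0, 0, 0, 0, 0]],
])

```text
clock: 7.93
position: [0.5034, -0.3119, 0.0855]
eef_rot: [2.171, 2.252, 0.003]
force: [-0.5, 0.5, 0.7]
width: 1.001
```

```bash
python3 - <<'E'
from h import *
goal([.499,-.310,.054],np.radians(92.3))
E
```

```text
clock 7.93 pos [ 0.5034 -0.3119  0.0855] yaw_x 92.11 w 1.001 F [-0.5  0.5  0.7] q7 [ 0.81  0.67 -0.48  1.81  0.43  0.76  0.14]
turn share [ 0.0052  0.0041 -0.0015] rows>= 1.0
shift shares after turn [ 0.007  -0.0144  0.105 ] now [ 0.0079 -0.0156  0.1047] rows>= 1.0
```

Request:
drive_tool([
  [[0.008, -0.016, 0, 0.005, 0.004, 0], [0.004, -0.014, 0.02, 0, 0, 0], [0, -0.004, 0.05, 0, 0, 0], [0, 0, 0.04, 0, 0, 0], [0, 0, 0.02, 0, 0, 0], [0, 0, 0, 0, 0, 0]],
])

```text
clock: 8.43
position: [0.4941, -0.3099, 0.0507]
eef_rot: [2.178, 2.256, 0.001]
force: [0.1, 0.2, 0.3]
width: 1.002
```

```bash
python3 - <<'E'
from h import *
goal([.499,-.310,.054],np.radians(92.3))
E
```

```text
clock 8.43 pos [ 0.4941 -0.3099  0.0507] yaw_x 92.02 w 1.002 F [0.1 0.2 0.3] q7 [ 0.8   0.7  -0.45  1.85  0.46  0.69  0.11]
turn share [ 0.0022  0.0017 -0.0023] rows>= 1.0
shift shares after turn [-0.001   0.0162 -0.011 ] now [-0.001   0.0162 -0.0109] rows>= 1.0
```

Request:
drive_tool([
  [[0, 0.012, -0.012, 0, 0, 0], [0, 0.005, 0, 0, 0, 0], [0, 0, 0, 0, 0, 0]],
])

```text
clock: 8.68
position: [0.5001, -0.3097, 0.0555]
eef_rot: [2.178, 2.256, 0.002]
force: [-0.3, 0.5, 0.1]
width: 1.0
```

Request:
drive_tool([
  [[0, 0, 0, 0, 0, 0], [0, 0, 0, 0, 0, 0], [0, 0, 0, 0, 0, 0], [0, 0, 0, 0, 0, 0], [0, 0, 0, 0, 0, 0], [0, 0, 0, 0, 0, 0], [0, 0, 0, 0, 0, 0], [0, 0, 0, 0, 0, 0]],
], jaw=1, squeeze=70)

```text
clock: 9.35
position: [0.5013, -0.3099, 0.0572]
eef_rot: [2.176, 2.254, 0.003]
force: [0.3, -0.1, 0.6]
width: 0.2
```

```bash
python3 - <<'E'
from h import *
goal([.499,-.310,.054],np.radians(92.3))
f=grab("wrist","w5")
E
```

```text
clock 9.35 pos [ 0.5013 -0.3099  0.0572] yaw_x 92.03 w 0.2 F [ 0.3 -0.1  0.6] q7 [ 0.8   0.7  -0.46  1.83  0.46  0.71  0.12]
turn share [ 0.0036  0.0024 -0.0022] rows>= 1.0
shift shares after turn [ 0.0001 -0.0076  0.0105] now [ 0.0001 -0.0077  0.0105] rows>= 1.0
```

View pics/w5.png

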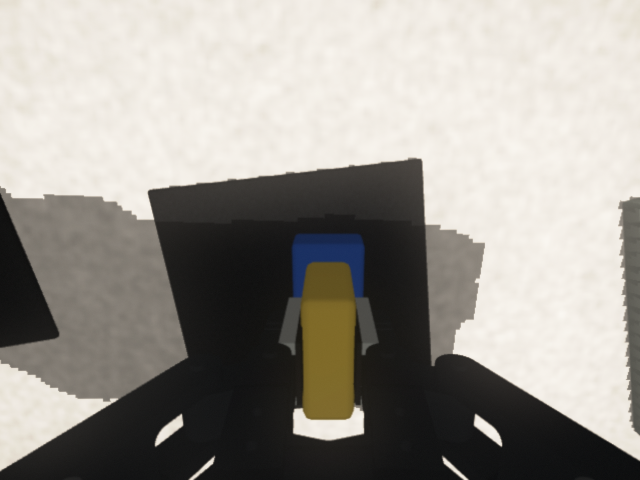

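Request:
drive_tool([
  [[0, 0, -0.04, 0, 0, 0], [0, 0, -0.08, 0, 0, 0], [0, 0, -0.12, 0, 0, 0], [0, 0, -0.12, 0, 0, 0], [0, 0, -0.12, 0, 0, 0], [0, 0, -0.12, 0, 0, 0], [0, 0, -0.08, 0, 0, 0], [0.06, 0, 0, 0, 0, 0], [0.1, 0, 0, 0, 0, 0], [0.1, 0, 0, 0, 0, 0]],
])

```text
clock: 10.23
position: [0.4938, -0.2333, 0.2752]
eef_rot: [2.187, 2.247, 0.002]
force: [0.4, 0.3, -1.3]
width: 0.199
```

Request:
drive_tool([
  [[0.1, -0.05, 0, 0, 0, 0], [0.1, -0.1, 0, 0, 0, 0], [0, 0, 0, 0, 0, 0], [0, 0, 0, 0, 0, 0]],
])

```text
clock: 10.57
position: [0.4429, -0.1624, 0.2751]
eef_rot: [2.176, 2.262, 0.001]
force: [0.2, -1.1, -1.2]
width: 0.2
```

```bash
python3 - <<'E'
from h import *
goal(f2w([0,-.072,.25]),FR[2]+np.pi/2)
f=grab("wrist","w6")
E
```

```text
clock 10.57 pos [ 0.4429 -0.1624  0.2751] yaw_x 92.22 w 0.2 F [ 0.2 -1.1 -1.2] q7 [ 0.79  0.29 -0.64  1.85  0.2   1.06  0.11]
turn share [ 0.001   0.0006 -0.0317] rows>= 1.0
shift shares after turn [0.4262 0.4715 0.0836] now [0.4566 0.442  0.084 ] rows>= 5.0
```

View pics/w6.png

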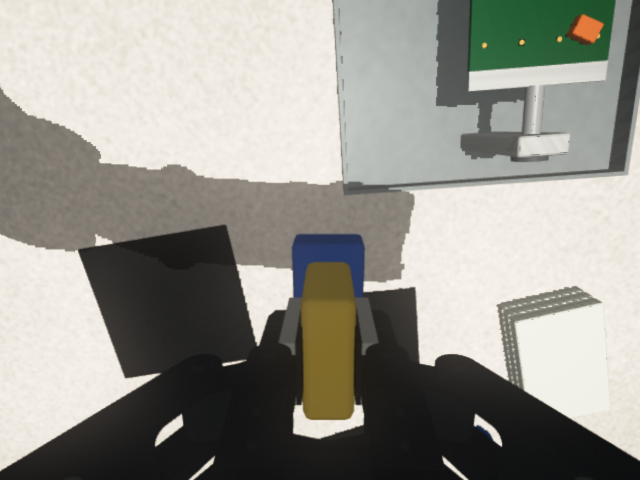

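Request:
drive_tool([
  [[0, 0.06, 0, 0, 0, -0.032], [0, 0.12, 0, 0, 0, 0], [0, 0.12, 0, 0, 0, 0], [0, 0.1, 0, 0, 0, 0], [0.05, 0.03, 0, 0, 0, 0], [0, 0, 0, 0, 0, 0], [0, 0, 0, 0, 0, 0]],
])

```text
clock: 11.2
position: [0.5752, -0.139, 0.273]
eef_rot: [-2.108, -2.328, 0.005]
force: [-0.5, -0.2, -1.3]
width: 0.199
```

```bash
cat >> h.py <<'E'
def overlay(f,p=None,chips=()):
    p=p or FR; im=f["image"].copy()
    def L(P,c): cv2.polylines(im,[np.int32(proj(f,np.array([f2w(q,p) for q in P]))*16)],True,c,1,shift=4)
    def box(x,y,z): return [[x,y,z],[-x,y,z],[-x,-y,z],[x,-y,z]]
    L(box(.13,.19,.025),(255,0,0)); L(box(.045,.112,.107),(255,0,255)); L(box(.045,.1,.107),(255,0,255)); L(box(.045,.004,.107),(0,0,255))
    L([[.017,-.157,.124],[-.017,-.157,.124],[-.017,-.143,.124],[.017,-.143,.124]],(255,0,0))
    L([[.025,.115,.172],[-.025,.115,.172],[-.025,.175,.172],[.025,.175,.172]],(0,255,255))
    for t in np.linspace(0,1,2): pass
    f["image"]=im; return f
E
python3 - <<'E'
from h import *
goal(f2w([0,-.072,.25]),FR[2]+np.pi/2)
f=grab("wrist","w7"); crop(overlay(f),0,0,640,480,1.2,"w7o")
E
```

```text
clock 11.2 pos [ 0.5752 -0.139   0.273 ] yaw_x 95.67 w 0.199 F [-0.5 -0.2 -1.3] q7 [ 0.58  0.49 -0.63  1.56  0.3   1.19  0.  ]
turn share [-0.0013  0.0008 -0.0029] rows>= 1.0
shift shares after turn [0.3948 0.0248 0.0767] now [0.3951 0.0226 0.076 ] rows>= 3.0
```

View pics/w7o.png

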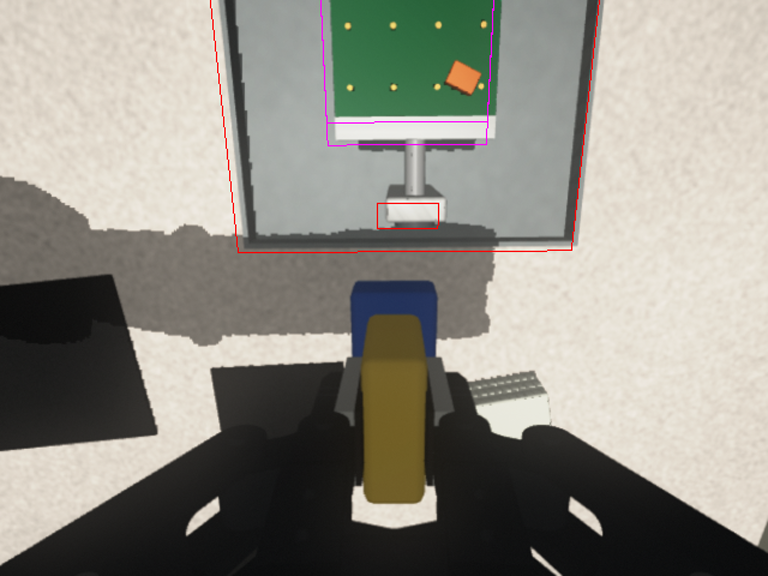

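```bash
python3 - <<'E'
from h import *
from scipy.optimize import least_squares
f=grab("wrist")
X=np.array([[-.045,-.112,.107],[.045,-.112,.107],[-.045,-.1,.107],[.045,-.1,.107],[-.017,-.157,.124],[.017,-.157,.124],[-.017,-.143,.124],[.017,-.143,.124],[.13,-.19,.025]])
m=np.array([(332,140),(495,137),(334,117),(496,115),(387,222),(443,221),(387,200),(443,199),(577,245)])/1.2
fun=lambda p:(proj(f,np.array([f2w(q,list(p)) for q in X]))-m).ravel()
r=least_squares(fun,FR); print(r.x.round(4),np.degrees(r.x[2]),r.fun.round(1))
p=list(r.x)
print("chip",w2f(onz(f,(463/1.2,77/1.2),.113),p).round(4))
E
```

```text
[0.5654 0.055  0.1118] 6.403404993142014 [ 2.1  0.  -1.2  0.7 -0.4  0.3 -1.2  0.  -1.9  1.   2.1  1.2 -2.3 -1.9
  2.5 -1.7  0.4  0.4]
chip [ 0.026  -0.0812  0.113 ]
```

```bash
sed -i 's/^FR=.*/FR=[0.5654,0.055,0.1118]/' h.py; python3 - <<'E'
from h import *
t=grab("top"); crop(t,210,170,360,280,5,"t4")
for c in [(223,298),(261,251),(403,212),(499,200)]:
    X=onz(t,(210+c[0]/5,170+c[1]/5),.113); print(w2f(X,[0.5626,0.0512,0.1051]).round(4),w2f(X).round(4))
goal(f2w([0.0,-.04,.265]),FR[2]+np.pi/2)
E
```

```text
[-0.0172  0.0849  0.113 ] [-0.0198  0.0816  0.113 ]
[0.0087 0.0608 0.113 ] [0.0059 0.0572 0.113 ]
[ 0.0244 -0.024   0.113 ] [ 0.021  -0.0276  0.113 ]
[ 0.0264 -0.0807  0.113 ] [ 0.0227 -0.0843  0.113 ]
clock 11.35 pos [ 0.5739 -0.1391  0.2736] yaw_x 95.64 w 0.191 F [ 0.  -0.3 -0.6] q7 [ 0.59  0.49 -0.63  1.56  0.3   1.19  0.  ]
turn share [-0.0013  0.001  -0.0064] rows>= 1.0
shift shares after turn [0.5129 0.044  0.0287] now [0.5135 0.0372 0.0275] rows>= 4.0
```

```bash
python3 - <<'E'
from h import *
goal(f2w([-0.02,-.072,.20]),FR[2]+np.pi/2)
E
```

```text
clock 11.35 pos [ 0.5739 -0.1391  0.2736] yaw_x 95.64 w 0.191 F [ 0.  -0.3 -0.6] q7 [ 0.59  0.49 -0.63  1.56  0.3   1.19  0.  ]
turn share [-0.0013  0.001  -0.0064] rows>= 1.0
shift shares after turn [ 0.4062 -0.0227  0.2454] now [ 0.4064 -0.0275  0.2446] rows>= 4.0
```

View pics/t4.png

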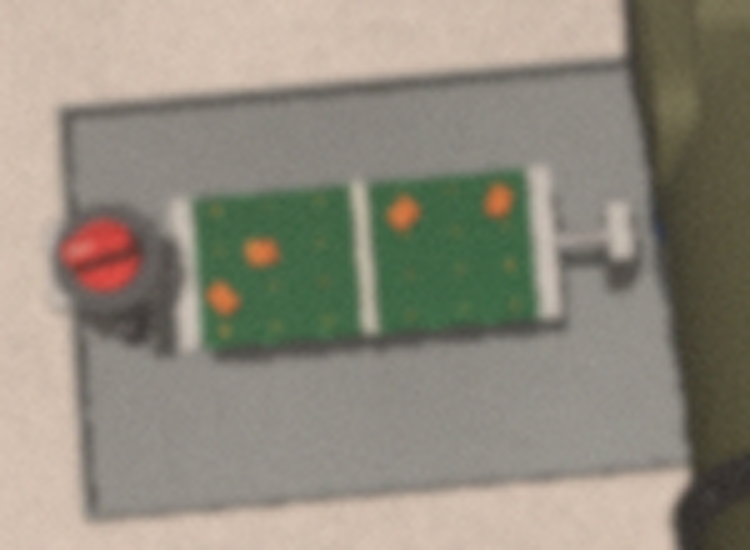

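Chips unchanged (crop px A(223,298), B(261,251), C(403,212), D(499,200)). Move above the chip-free spot at x=-20, y=-72.

Request:
drive_tool([
  [[0.05, -0.01, 0, -0.0013, 0.001, -0.0064], [0.1, -0.01, 0, 0, 0, 0], [0.1, 0, 0, 0, 0, 0], [0.1, 0, 0, 0, 0, 0], [0.06, 0, 0, 0, 0, 0], [0, 0, 0, 0, 0, 0]],
])

```text
clock: 11.85
position: [0.5488, -0.0168, 0.2742]
eef_rot: [2.102, 2.332, -0.003]
force: [-0.0, 0.8, -0.4]
width: 0.193
```

```bash
python3 - <<'E'
from h import *
goal(f2w([-0.02,-.072,.20]),FR[2]+np.pi/2)
f=grab("wrist"); crop(overlay(f),0,0,640,480,1.2,"w8o")
E
```

```text
clock 11.85 pos [ 0.5488 -0.0168  0.2742] yaw_x 95.93 w 0.193 F [-0.   0.8 -0.4] q7 [ 0.42  0.42 -0.66  1.67  0.28  1.15 -0.2 ]
turn share [-0.0002  0.0013 -0.004 ] rows>= 1.0
shift shares after turn [-0.0084  0.0151  0.2473] now [-0.0076  0.0153  0.2473] rows>= 2.0
```

View pics/w8o.png

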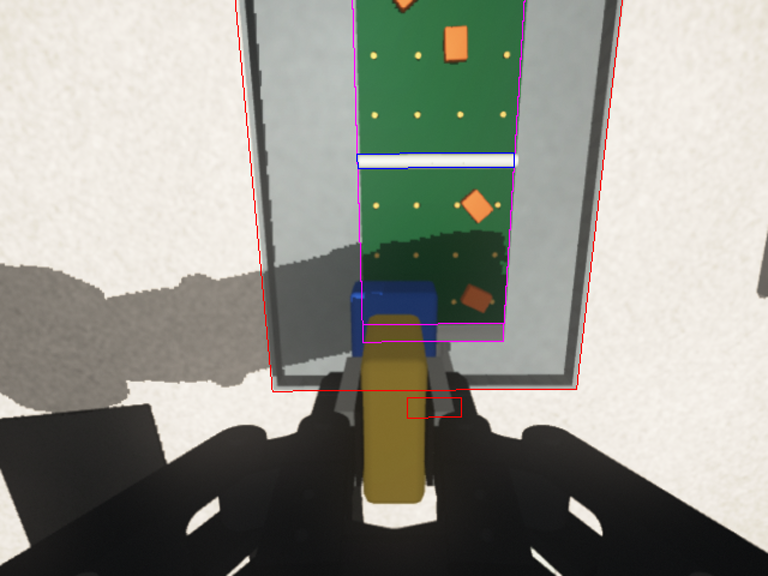

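```bash
python3 - <<'E'
from h import *
f=grab("wrist")
for c in [(478,206),(477,298),(456,44)]: print(w2f(onz(f,np.array(c)/1.2,.113)).round(4))
E
```

```text
[ 0.0247 -0.0276  0.113 ]
[ 0.0264 -0.0834  0.113 ]
[0.0095 0.0566 0.113 ]
```

Request:
drive_tool([
  [[-0.005, 0.015, 0.08, 0, 0, -0.004], [0, 0.005, 0.1, 0, 0, 0], [0, 0, 0.08, 0, 0, 0], [0, 0, 0.04, 0, 0, 0], [0, 0, 0, 0, 0, 0]],
])

```text
clock: 12.37
position: [0.5566, -0.0315, 0.183]
eef_rot: [2.102, 2.319, -0.007]
force: [-0.6, -0.1, -1.1]
width: 0.201
```

```bash
python3 - <<'E'
from h import *
goal(f2w([-0.02,-.072,.163]),FR[2]+np.pi/2)
E
```

```text
clock 12.37 pos [ 0.5566 -0.0315  0.183 ] yaw_x 95.64 w 0.201 F [-0.6 -0.1 -1.1] q7 [ 0.4   0.52 -0.6   1.79  0.37  0.94 -0.26]
turn share [ 0.0021  0.0056 -0.0063] rows>= 1.0
shift shares after turn [ 0.0432 -0.0054  0.0665] now [ 0.0439 -0.0063  0.066 ] rows>= 1.0
```

Request:
drive_tool([
  [[0.03, -0.005, 0, 0.002, 0.005, -0.006], [0.015, 0, 0.01, 0, 0, 0], [0, 0, 0.02, 0, 0, 0], [0, 0, 0, 0, 0, 0]],
])

```text
clock: 12.7
position: [0.5541, -0.0208, 0.175]
eef_rot: [2.098, 2.335, -0.0]
force: [-0.6, -0.7, -1.6]
width: 0.2
```

```bash
python3 - <<'E'
from h import *
goal(f2w([-0.02,-.072,.163]),FR[2]+np.pi/2)
E
```

```text
clock 12.7 pos [ 0.5541 -0.0208  0.175 ] yaw_x 96.11 w 0.2 F [-0.6 -0.7 -1.6] q7 [ 0.39  0.53 -0.61  1.8   0.37  0.93 -0.27]
turn share [ 0.0006  0.0009 -0.0024] rows>= 1.0
shift shares after turn [ 0.0069 -0.001   0.0398] now [ 0.007  -0.0011  0.0398] rows>= 1.0
```

Request:
drive_tool([
  [[0.006, 0, 0.01, 0, 0, -0.002], [0.002, 0, 0.01, 0, 0, 0], [0.002, 0, 0.01, 0, 0, 0], [0, 0, 0, 0, 0, 0]],
])

```text
clock: 13.03
position: [0.5548, -0.0173, 0.1669]
eef_rot: [2.091, 2.338, 0.003]
force: [0.7, 0.2, -1.2]
width: 0.195
```

Request:
drive_tool([
  [[0, 0, 0.008, 0, 0, 0], [0, 0, 0, 0, 0, 0]],
])

```text
clock: 13.2
position: [0.5549, -0.0172, 0.1643]
eef_rot: [2.09, 2.338, 0.003]
force: [0.6, 0.1, -0.9]
width: 0.197
```

```bash
python3 - <<'E'
from h import *
goal(f2w([-0.02,-.072,.161]),FR[2]+np.pi/2)
E
```

```text
clock 13.2 pos [ 0.5549 -0.0172  0.1643] yaw_x 96.41 w 0.197 F [ 0.6  0.1 -0.9] q7 [ 0.38  0.54 -0.6   1.82  0.38  0.9  -0.29]
turn share [0.0024 0.0013 0.0001] rows>= 1.0
shift shares after turn [-0.0048 -0.0051  0.0111] now [-0.0047 -0.0052  0.0111] rows>= 1.0
```

Request:
drive_tool([
  [[0, 0, 0.007, 0, 0, 0], [0, 0, 0, 0, 0, 0]],
])

```text
clock: 13.37
position: [0.5549, -0.0172, 0.162]
eef_rot: [2.09, 2.338, 0.003]
force: [0.2, -0.1, -1.3]
width: 0.198
```

Request:
drive_tool([
  [[0, 0, 0.007, 0, 0, 0], [0, 0, 0, 0, 0, 0]],
])

```text
clock: 13.53
position: [0.5553, -0.0171, 0.1608]
eef_rot: [2.089, 2.337, 0.004]
force: [0.7, 0.1, -0.6]
width: 0.194
```

```bash
python3 - <<'E'
from h import *
goal(f2w([-0.02,-.072,.161]),FR[2]+np.pi/2)
grab("wrist","w9"); crop(grab("scene"),270,170,420,340,3.5,"s9")
E
```

```text
clock 13.53 pos [ 0.5553 -0.0171  0.1608] yaw_x 96.41 w 0.194 F [ 0.7  0.1 -0.6] q7 [ 0.38  0.54 -0.6   1.82  0.39  0.89 -0.29]
turn share [0.0029 0.0016 0.    ] rows>= 1.0
shift shares after turn [-0.005  -0.0064 -0.0006] now [-0.005  -0.0064 -0.0006] rows>= 1.0
```

View pics/s9.png

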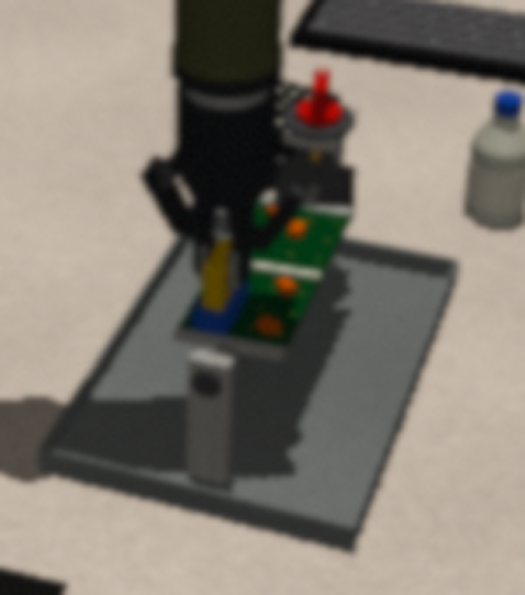

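View pics/w9.png

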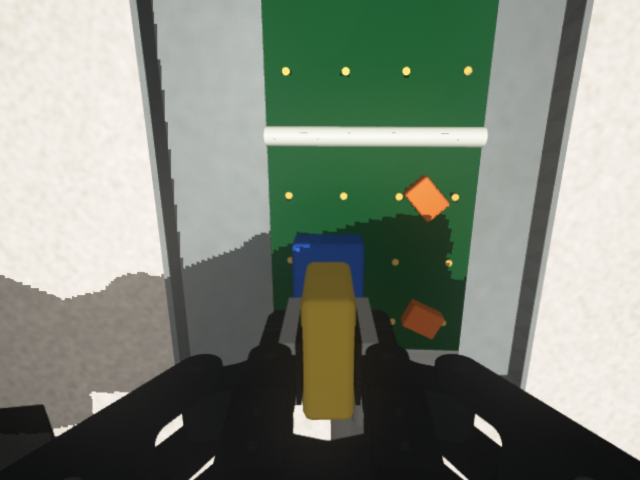

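Request:
drive_tool([
  [[0, 0, 0.006, 0.002, 0.0015, 0], [0, 0, 0, 0, 0, 0]],
])

```text
clock: 13.8
position: [0.5559, -0.0171, 0.1611]
eef_rot: [2.091, 2.339, 0.003]
force: [1.3, -1.0, -0.5]
width: 0.195
```

Request:
drive_tool([
  [[0, 0, 0.006, 0, 0, 0], [0, 0, 0, 0, 0, 0]],
])

```text
clock: 13.97
position: [0.5562, -0.017, 0.1609]
eef_rot: [2.091, 2.338, 0.004]
force: [-0.0, -0.1, -1.4]
width: 0.2
```

Request:
drive_tool([
  [[0, 0, 0.012, 0, 0, 0], [0, 0, 0, 0, 0, 0]],
])

```text
clock: 14.13
position: [0.5566, -0.0168, 0.1612]
eef_rot: [2.088, 2.335, 0.005]
force: [-0.7, -0.0, -1.3]
width: 0.195
```

Request:
drive_tool([
  [[0, 0, 0.012, 0, 0, 0]],
])

```text
clock: 14.22
position: [0.5572, -0.0167, 0.16]
eef_rot: [2.087, 2.333, 0.006]
force: [-15.4, -2.1, 53.6]
width: 0.201
```

Request:
drive_tool([
  [[0, 0, -0.01, 0, 0, 0], [0, 0, 0, 0, 0, 0]],
])

```text
clock: 14.38
position: [0.5576, -0.0165, 0.1643]
eef_rot: [2.085, 2.331, 0.008]
force: [1.1, 0.1, -0.8]
width: 0.202
```

```bash
python3 - <<'E'
from h import *
goal(f2w([0.048,-.072,.163]),FR[2]+np.pi/2)
E
```

```text
clock 14.38 pos [ 0.5576 -0.0165  0.1643] yaw_x 96.37 w 0.202 F [ 1.1  0.1 -0.8] q7 [ 0.37  0.54 -0.6   1.82  0.39  0.89 -0.29]
turn share [ 0.0062  0.0033 -0.0003] rows>= 1.0
shift shares after turn [-0.006   0.2124  0.0043] now [-0.0059  0.2123  0.0071] rows>= 2.0
```

Request:
drive_tool([
  [[-0.005, 0, 0.002, 0.006, 0.003, 0], [0, 0.02, 0, 0, 0, 0], [0, 0.03, 0, 0, 0, 0], [0, 0.03, 0, 0, 0, 0], [0, 0.03, 0, 0, 0, 0]],
])

```text
clock: 14.8
position: [0.5914, -0.0153, 0.1613]
eef_rot: [-2.093, -2.338, 0.006]
force: [-0.7, -0.0, 0.7]
width: 0.202
```

```bash
python3 - <<'E'
from h import *
goal(f2w([0.048,-.072,.163]),FR[2]+np.pi/2)
grab("wrist","w10")
E
```

```text
clock 14.8 pos [ 0.5914 -0.0153  0.1613] yaw_x 96.31 w 0.202 F [-0.7 -0.   0.7] q7 [ 0.35  0.6  -0.59  1.71  0.39  0.96 -0.28]
turn share [-0.0025  0.     -0.0008] rows>= 1.0
shift shares after turn [ 0.0026  0.1001 -0.0058] now [ 0.0028  0.1    -0.0063] rows>= 1.0
```

View pics/w10.png

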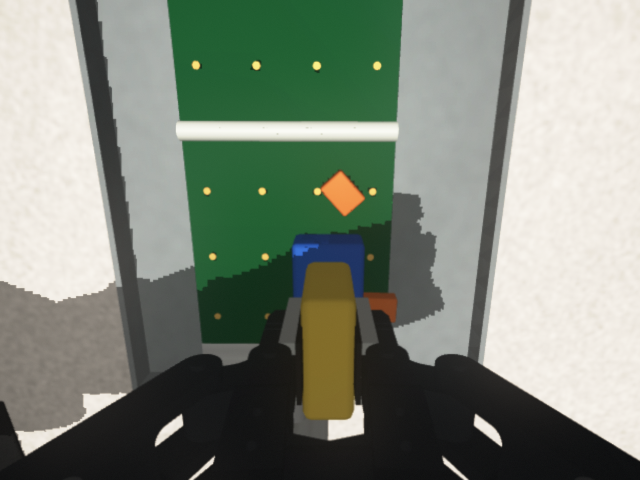

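Request:
drive_tool([
  [[0, 0.025, -0.004, -0.002, 0, 0], [0, 0.03, -0.002, 0, 0, 0], [0, 0.03, 0, 0, 0, 0], [0, 0.03, 0, 0, 0, 0], [0, 0.01, 0, 0, 0, 0], [0, 0, 0, 0, 0, 0]],
])

```text
clock: 15.35
position: [0.6356, -0.0099, 0.1603]
eef_rot: [-2.095, -2.339, -0.003]
force: [0.4, -0.9, -0.8]
width: 0.198
```

```bash
python3 - <<'E'
from h import *
goal(f2w([0.048,-.072,.19]),FR[2]+np.pi/2)
grab("wrist","w11");crop(grab("scene"),270,170,420,340,3.5,"s11")
E
```

```text
clock 15.35 pos [ 0.6356 -0.0099  0.1603] yaw_x 96.31 w 0.198 F [ 0.4 -0.9 -0.8] q7 [ 0.32  0.65 -0.58  1.6   0.4   1.01 -0.27]
turn share [ 0.0002 -0.0013 -0.0008] rows>= 1.0
shift shares after turn [ 0.0009 -0.0484 -0.0989] now [ 0.0011 -0.0483 -0.099 ] rows>= 1.0
```

View pics/w11.png

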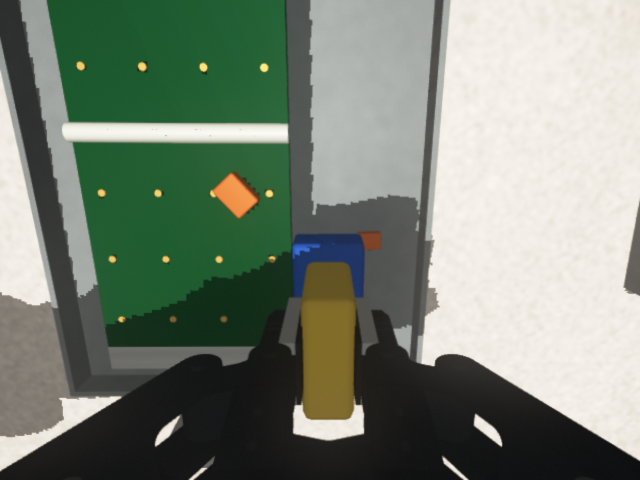

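View pics/s11.png

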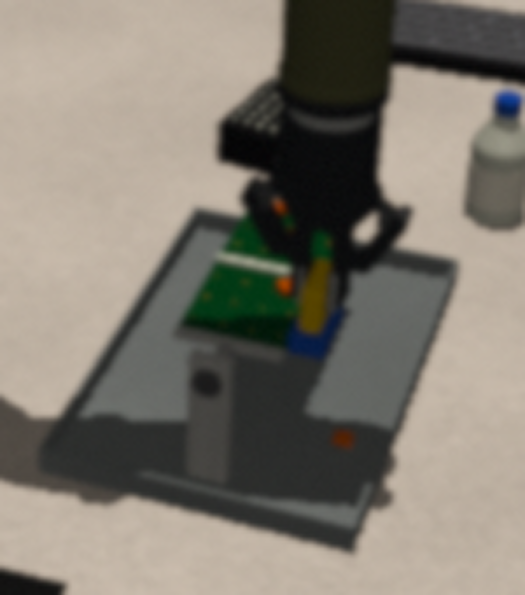

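Request:
drive_tool([
  [[0, 0, -0.06, 0, 0, 0], [0, 0, -0.05, 0, 0, 0], [0.02, -0.06, 0, 0, 0, 0], [0.03, -0.08, 0, 0, 0, 0], [0.03, -0.08, 0, 0, 0, 0], [0.02, -0.04, 0, 0, 0, 0], [0, 0, 0, 0, 0, 0]],
])

```text
clock: 16.03
position: [0.5475, 0.0107, 0.1938]
eef_rot: [-2.095, -2.336, 0.003]
force: [1.1, 0.2, -0.4]
width: 0.202
```

```bash
python3 - <<'E'
from h import *
goal(f2w([-.022,-.038,.17]),FR[2]+np.pi/2)
grab("wrist","w12")
E
```

```text
clock 16.03 pos [0.5475 0.0107 0.1938] yaw_x 96.24 w 0.202 F [ 1.1  0.2 -0.4] q7 [ 0.35  0.5  -0.62  1.79  0.34  0.97 -0.31]
turn share [-0.0018 -0.0006 -0.0014] rows>= 1.0
shift shares after turn [0.0133 0.0026 0.0794] now [0.0132 0.0028 0.0794] rows>= 1.0
```

View pics/w12.png

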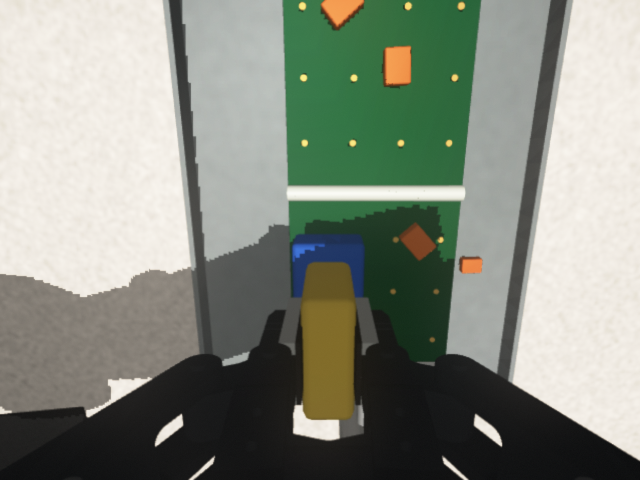

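Request:
drive_tool([
  [[0.012, 0.002, 0.02, -0.001, 0, -0.001], [0.004, 0, 0.025, 0, 0, 0], [0.002, 0, 0.02, 0, 0, 0], [0, 0, 0.012, 0, 0, 0], [0, 0, 0, 0, 0, 0]],
])

```text
clock: 16.5
position: [0.5514, 0.0147, 0.1681]
eef_rot: [2.097, 2.338, 0.002]
force: [1.0, -0.6, 0.1]
width: 0.197
```

```bash
python3 - <<'E'
from h import *
goal(f2w([-.022,-.038,.163]),FR[2]+np.pi/2)
E
```

```text
clock 16.5 pos [0.5514 0.0147 0.1681] yaw_x 96.22 w 0.197 F [ 1.  -0.6  0.1] q7 [ 0.33  0.53 -0.61  1.82  0.37  0.91 -0.34]
turn share [ 0.0007 -0.0003 -0.0016] rows>= 1.0
shift shares after turn [ 0.0016 -0.0119  0.0169] now [ 0.0016 -0.0119  0.0169] rows>= 1.0
```

Request:
drive_tool([
  [[0, 0, 0.015, 0, 0, -0.001], [0, 0, 0.006, 0, 0, 0], [0, 0.02, 0, 0, 0, 0], [0, 0.03, -0.002, 0, 0, 0], [0, 0.03, -0.002, 0, 0, 0], [0, 0.03, -0.002, 0, 0, 0]],
])

```text
clock: 17.0
position: [0.5826, 0.0179, 0.1628]
eef_rot: [-2.093, -2.339, 0.007]
force: [-0.9, -0.0, -1.7]
width: 0.195
```

```bash
python3 - <<'E'
from h import *
goal(f2w([.05,-.038,.163]),FR[2]+np.pi/2)
grab("wrist","w13")
E
```

```text
clock 17.0 pos [0.5826 0.0179 0.1628] yaw_x 96.34 w 0.195 F [-0.9 -0.  -1.7] q7 [ 0.3   0.58 -0.59  1.74  0.39  0.95 -0.34]
turn share [-0.0025  0.0004 -0.0006] rows>= 1.0
shift shares after turn [ 0.0027  0.1236 -0.0007] now [ 0.0029  0.1236 -0.0014] rows>= 1.0
```

View pics/w13.png

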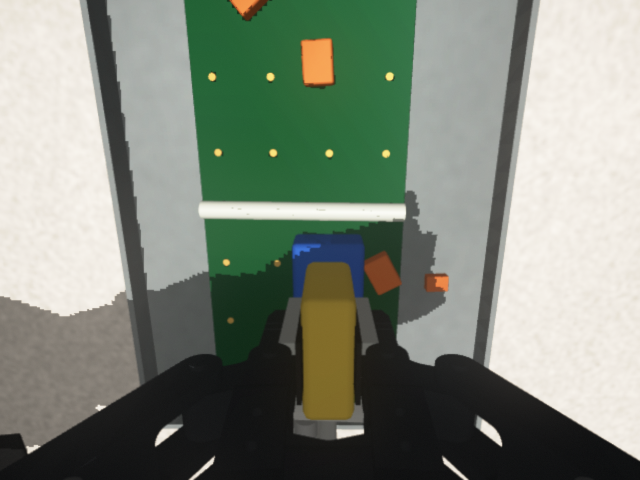

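Request:
drive_tool([
  [[0, 0.03, -0.002, -0.002, 0, 0], [0, 0.03, -0.002, 0, 0, 0], [0, 0.03, 0, 0, 0, 0], [0, 0.03, 0, 0, 0, 0], [0, 0.01, 0, 0, 0, 0], [0, 0, 0, 0, 0, 0]],
])

```text
clock: 17.55
position: [0.6267, 0.0224, 0.1628]
eef_rot: [-2.097, -2.34, -0.001]
force: [-1.3, 0.0, -0.4]
width: 0.199
```

```bash
python3 - <<'E'
from h import *
goal(f2w([.05,-.038,.163]),FR[2]+np.pi/2)
grab("wrist","w14");crop(grab("scene"),270,170,420,340,3.5,"s14")
E
```

```text
clock 17.55 pos [0.6267 0.0224 0.1628] yaw_x 96.27 w 0.199 F [-1.3  0.  -0.4] q7 [ 0.27  0.64 -0.58  1.62  0.4   1.   -0.33]
turn share [ 0.0002 -0.0002 -0.0012] rows>= 1.0
shift shares after turn [ 0.0042 -0.0244 -0.0006] now [ 0.0041 -0.0244 -0.0006] rows>= 1.0
```

View pics/w14.png

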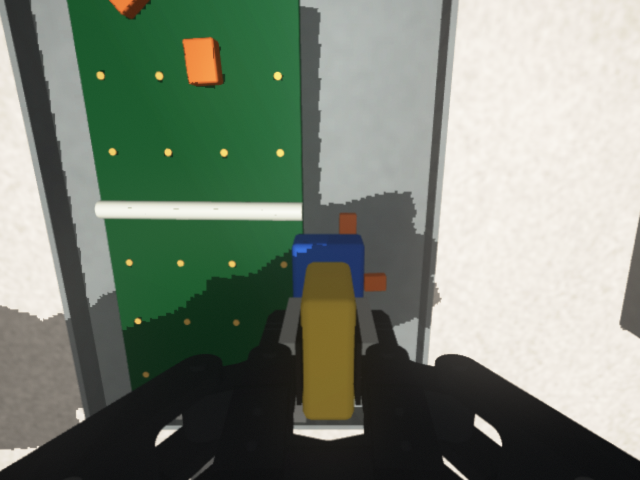

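View pics/s14.png

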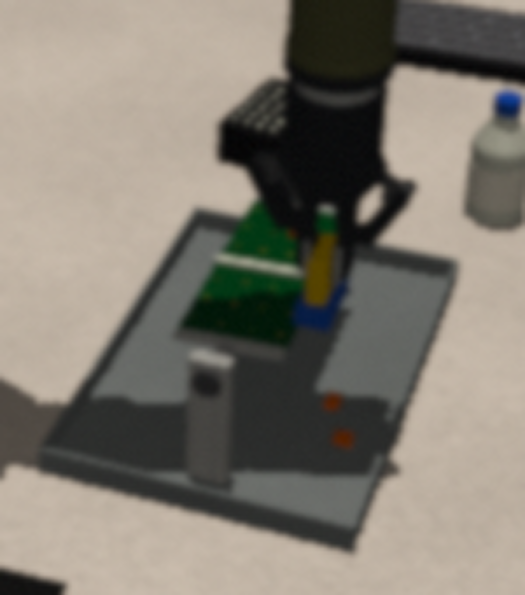

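Request:
drive_tool([
  [[0, 0, -0.06, 0, 0, 0], [0, 0, -0.07, 0, 0, 0], [0.04, -0.04, 0, 0, 0, 0], [0.08, -0.08, 0, 0, 0, 0], [0.08, -0.08, 0, 0, 0, 0], [0.08, -0.08, 0, 0, 0, 0], [0.05, -0.05, 0, 0, 0, 0], [0, -0.02, 0, 0, 0, 0], [0, 0, 0, 0, 0, 0]],
])

```text
clock: 18.4
position: [0.5021, 0.1095, 0.2022]
eef_rot: [-2.1, -2.336, 0.005]
force: [0.2, -0.2, 0.0]
width: 0.2
```

```bash
python3 - <<'E'
from h import *
goal(f2w([-.055,.072,.17]),FR[2]+np.pi/2)
grab("wrist","w15")
E
```

```text
clock 18.4 pos [0.5021 0.1095 0.2022] yaw_x 96.08 w 0.2 F [ 0.2 -0.2  0. ] q7 [ 0.18  0.44 -0.64  1.86  0.32  0.94 -0.5 ]
turn share [-0.0012  0.001  -0.0027] rows>= 1.0
shift shares after turn [0.0359 0.006  0.1073] now [0.0362 0.006  0.1072] rows>= 1.0
```

View pics/w15.png

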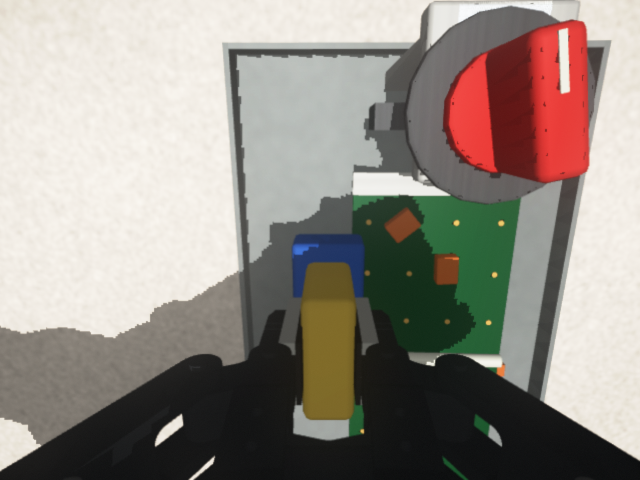

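```bash
python3 - <<'E'
from h import *
f=grab("wrist")
for c in [(403,225),(447,270)]: print(w2f(onz(f,c,.113)).round(4))
print("gray disc edges if z=.18",[w2f(onz(f,c,.18)).round(3) for c in [(408,110),(595,110),(510,203)]])
crop(overlay(f),200,0,640,480,1.2,"w15o")
E
```

```text
[-0.0157  0.0846  0.113 ]
[0.0098 0.0588 0.113 ]
gray disc edges if z=.18 [array([-0.029,  0.14 ,  0.18 ]), array([0.033, 0.139, 0.18 ]), array([0.009, 0.109, 0.18 ])]
```

View pics/w15o.png

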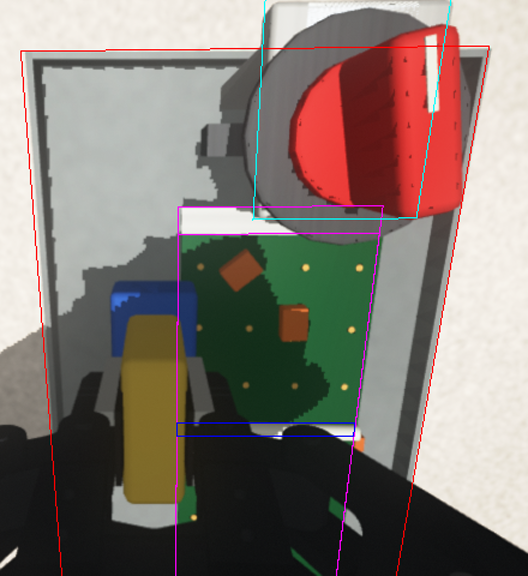

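Request:
drive_tool([
  [[0.03, 0.002, 0.02, -0.001, 0.001, -0.002], [0.012, 0, 0.03, 0, 0, 0], [0.004, 0, 0.03, 0, 0, 0], [0, 0, 0.015, 0, 0, 0], [0, 0, 0, 0, 0, 0]],
])

```text
clock: 18.92
position: [0.507, 0.121, 0.1695]
eef_rot: [2.105, 2.331, 0.003]
force: [-0.2, 0.1, -1.2]
width: 0.195
```

```bash
python3 - <<'E'
from h import *
goal(f2w([-.055,.071,.163]),FR[2]+np.pi/2)
E
```

```text
clock 18.92 pos [0.507  0.121  0.1695] yaw_x 95.84 w 0.195 F [-0.2  0.1 -1.2] q7 [ 0.14  0.49 -0.61  1.89  0.36  0.87 -0.56]
turn share [ 0.0009 -0.0005 -0.0047] rows>= 1.0
shift shares after turn [-0.0038 -0.0145  0.0218] now [-0.0039 -0.0145  0.0218] rows>= 1.0
```

Request:
drive_tool([
  [[-0.003, -0.01, 0.015, 0, 0, -0.005], [0, 0, 0.01, 0, 0, 0], [0, 0, 0, 0, 0, 0]],
])

```text
clock: 19.17
position: [0.5039, 0.1192, 0.1599]
eef_rot: [-2.092, -2.342, -0.0]
force: [0.2, -0.7, -1.1]
width: 0.202
```

```bash
python3 - <<'E'
from h import *
goal(f2w([.055,.071,.163]),FR[2]+np.pi/2)
grab("wrist","w16")
E
```

```text
clock 19.17 pos [0.5039 0.1192 0.1599] yaw_x 96.48 w 0.202 F [ 0.2 -0.7 -1.1] q7 [ 0.14  0.5  -0.61  1.91  0.37  0.85 -0.56]
turn share [-0.0003 -0.0005  0.0006] rows>= 1.0
shift shares after turn [ 0.0013  0.3633 -0.0104] now [ 0.0008  0.3633 -0.0106] rows>= 3.0
```

View pics/w16.png

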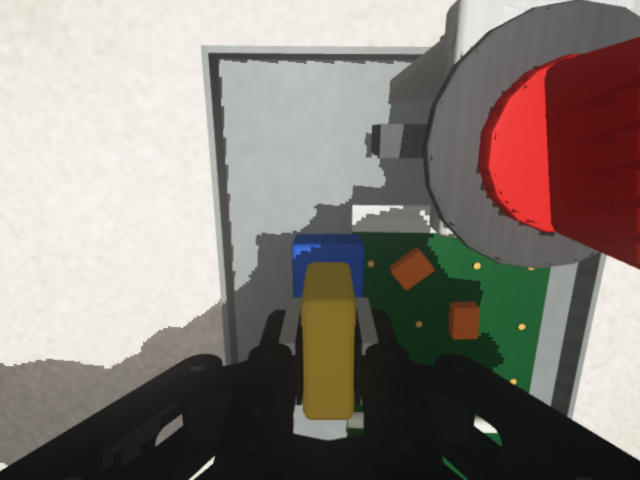

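Request:
drive_tool([
  [[0, 0, -0.012, 0, 0, 0], [0, 0, 0, 0, 0, 0], [0, 0.02, 0, 0, 0, 0], [0, 0.03, -0.001, 0, 0, 0], [0, 0.03, -0.001, 0, 0, 0], [0, 0.03, -0.001, 0, 0, 0], [0, 0.03, -0.001, 0, 0, 0]],
])

```text
clock: 19.8
position: [0.5494, 0.1239, 0.1672]
eef_rot: [2.092, 2.342, 0.003]
force: [-0.0, -0.9, -2.4]
width: 0.201
```

```bash
python3 - <<'E'
from h import *
goal(f2w([.055,.071,.163]),FR[2]+np.pi/2)
grab("wrist","w17")
E
```

```text
clock 19.8 pos [0.5494 0.1239 0.1672] yaw_x 96.45 w 0.201 F [-0.  -0.9 -2.4] q7 [ 0.12  0.55 -0.6   1.79  0.38  0.92 -0.53]
turn share [ 0.0011 -0.0001  0.0003] rows>= 1.0
shift shares after turn [0.0026 0.2107 0.0141] now [0.0025 0.2107 0.0146] rows>= 2.0
```

View pics/w17.png

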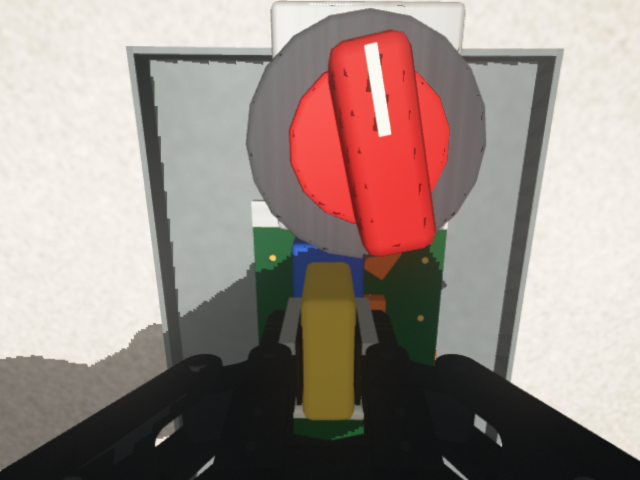

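Request:
drive_tool([
  [[0, 0, 0.01, 0, 0, 0], [0, 0, 0.005, 0, 0, 0], [0, 0.02, 0.002, 0, 0, 0], [0, 0.03, 0, 0, 0, 0], [0, 0.03, 0, 0, 0, 0]],
])

```text
clock: 20.27
position: [0.5762, 0.127, 0.1616]
eef_rot: [2.093, 2.342, 0.003]
force: [-0.9, 0.7, 0.2]
width: 0.204
```

```bash
python3 - <<'E'
from h import *
goal(f2w([.055,.071,.163]),FR[2]+np.pi/2)
grab("wrist","w18")
E
```

```text
clock 20.27 pos [0.5762 0.127  0.1616] yaw_x 96.42 w 0.204 F [-0.9  0.7  0.2] q7 [ 0.11  0.59 -0.59  1.72  0.39  0.95 -0.52]
turn share [ 0.001  -0.0002  0.0002] rows>= 1.0
shift shares after turn [ 0.0022  0.1209 -0.0046] now [ 0.0022  0.1209 -0.0043] rows>= 1.0
```

View pics/w18.png

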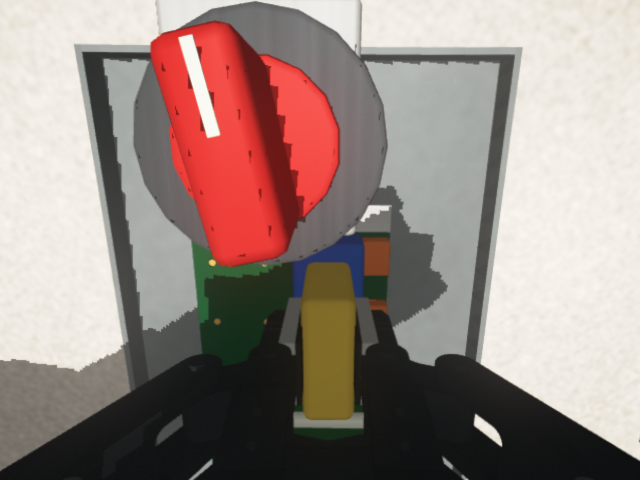

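Both chips ride ahead of the scraper face. Continue.

Request:
drive_tool([
  [[0, 0.025, -0.003, 0, 0, 0], [0, 0.03, -0.002, 0, 0, 0], [0, 0.03, 0, 0, 0, 0], [0, 0.03, 0, 0, 0, 0], [0, 0.02, 0, 0, 0, 0], [0, 0, 0, 0, 0, 0]],
])

```text
clock: 20.82
position: [0.6236, 0.1319, 0.1627]
eef_rot: [2.094, 2.339, 0.008]
force: [-0.5, 0.2, -0.9]
width: 0.198
```

```bash
python3 - <<'E'
from h import *
goal(f2w([.055,.071,.163]),FR[2]+np.pi/2)
grab("wrist","w19");crop(grab("scene"),270,170,420,340,3.5,"s19")
E
```

```text
clock 20.82 pos [0.6236 0.1319 0.1627] yaw_x 96.32 w 0.198 F [-0.5  0.2 -0.9] q7 [ 0.09  0.65 -0.58  1.59  0.4   1.01 -0.5 ]
turn share [ 0.0027 -0.0008 -0.0007] rows>= 1.0
shift shares after turn [ 0.0037 -0.038  -0.0009] now [ 0.0036 -0.038  -0.0011] rows>= 1.0
```

View pics/w19.png

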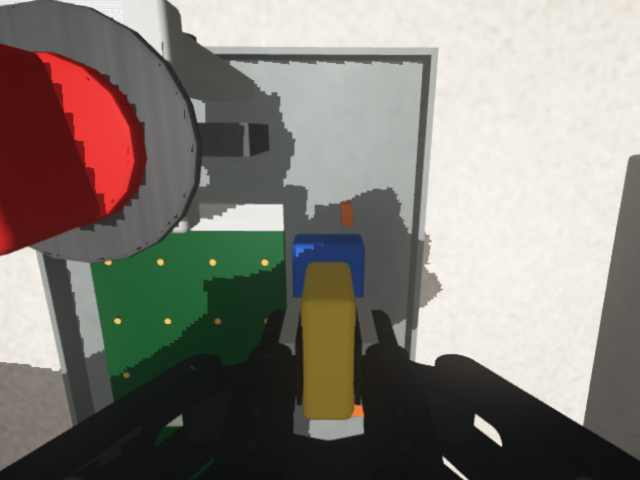

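View pics/s19.png

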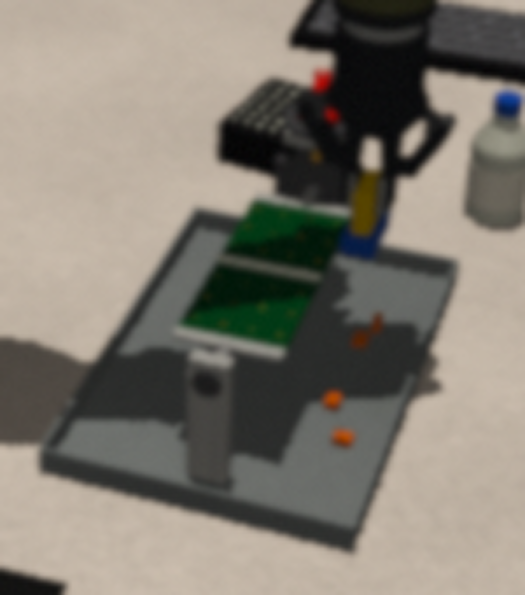

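Request:
drive_tool([
  [[0, 0, -0.06, 0, 0, 0], [0, 0, -0.1, 0, 0, 0], [0, 0, -0.1, 0, 0, 0], [-0.05, 0, -0.03, 0, 0, 0], [-0.12, -0.03, 0, 0, 0, 0], [-0.13, -0.03, 0, 0, 0, 0], [-0.13, -0.03, 0, 0, 0, 0], [-0.13, -0.03, 0, 0, 0, 0], [-0.13, -0.03, 0, 0, 0, 0], [-0.13, -0.03, 0, 0, 0, 0]],
])

```text
clock: 21.75
position: [0.5912, -0.1123, 0.2532]
eef_rot: [-2.062, -2.365, -0.011]
force: [1.1, -0.1, -0.8]
width: 0.201
```

Request:
drive_tool([
  [[-0.13, -0.03, 0, 0, 0, 0], [-0.13, -0.03, 0, 0, 0, 0], [-0.13, -0.03, 0, 0, 0, 0], [-0.13, -0.03, 0, 0, 0, 0], [-0.1, -0.05, 0, 0, 0, 0], [0, 0, 0, 0, 0, 0], [0, 0, 0, 0, 0, 0]],
])

```text
clock: 22.33
position: [0.5555, -0.324, 0.2512]
eef_rot: [-2.079, -2.352, 0.001]
force: [0.2, 2.2, -0.6]
width: 0.198
```

```bash
python3 - <<'E'
from h import *
goal([.492,-.3135,.10],np.radians(96.3))
grab("wrist","w20")
E
```

```text
clock 22.33 pos [ 0.5555 -0.324   0.2512] yaw_x 97.03 w 0.198 F [ 0.2  2.2 -0.6] q7 [ 0.84  0.59 -0.61  1.45  0.34  1.21  0.31]
turn share [-0.0011 -0.0007  0.0061] rows>= 1.0
shift shares after turn [ 0.0581 -0.2064  0.5039] now [ 0.06   -0.2044  0.5045] rows>= 4.0
```

View pics/w20.png

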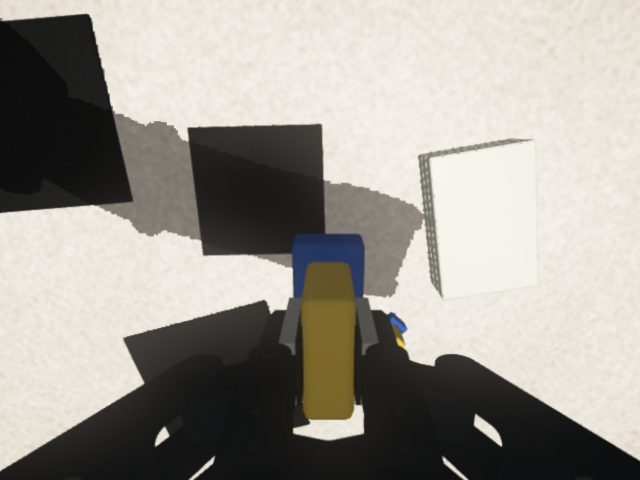

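```bash
python3 - <<'E'
from h import *
f=grab("wrist")
P=np.array([onz(f,p,.003) for p in [(189,127),(321,124),(204,255)]])
print(P.round(4), (P[1]+P[2]).round(4)/2, np.linalg.norm(P[1]-P[0]),np.linalg.norm(P[2]-P[0]))
E
```

```text
[[ 0.4231 -0.266   0.003 ]
 [ 0.5385 -0.2492  0.003 ]
 [ 0.4398 -0.3836  0.003 ]] [ 0.4892 -0.3164  0.003 ] 0.11666478171708645 0.11876373933023243
```

Request:
drive_tool([
  [[0.02, -0.08, 0, 0, 0, 0.003], [0.03, -0.09, 0, 0, 0, 0.003], [0.01, -0.04, 0.04, 0, 0, 0], [0, 0, 0.1, 0, 0, 0], [0, 0, 0.1, 0, 0, 0], [0, 0, 0.1, 0, 0, 0], [0, 0, 0.06, 0, 0, 0], [0, 0, 0, 0, 0, 0]],
])

```text
clock: 23.1
position: [0.4943, -0.2957, 0.1319]
eef_rot: [2.066, 2.362, 0.008]
force: [-0.3, 0.4, -0.5]
width: 0.198
```

```bash
python3 - <<'E'
from h import *
goal([.492,-.3135,.06],np.radians(96.3))
grab("wrist","w21")
E
```

```text
clock 23.1 pos [ 0.4943 -0.2957  0.1319] yaw_x 97.66 w 0.198 F [-0.3  0.4 -0.5] q7 [ 0.86  0.6  -0.57  1.8   0.41  0.86  0.23]
turn share [ 0.0029 -0.0003  0.0113] rows>= 1.0
shift shares after turn [-0.0582 -0.014   0.2398] now [-0.0579 -0.0169  0.2396] rows>= 2.0
```

View pics/w21.png

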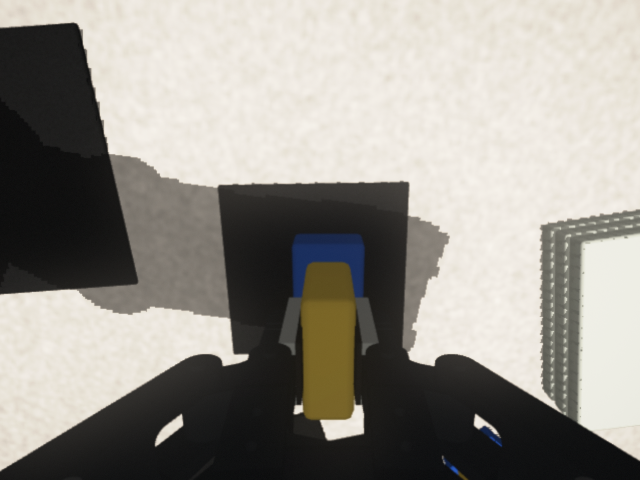

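Target (0.490,-0.315).

Request:
drive_tool([
  [[-0.04, -0.01, 0, 0.003, 0, 0.006], [-0.025, -0.008, 0.02, 0, 0, 0.004], [0, 0, 0.06, 0, 0, 0], [0, 0, 0.07, 0, 0, 0], [0, 0, 0.04, 0, 0, 0], [0, 0, 0, 0, 0, 0]],
])

```text
clock: 23.65
position: [0.4983, -0.3202, 0.0827]
eef_rot: [2.084, 2.33, 0.004]
force: [-0.4, 0.3, 0.1]
width: 0.2
```

```bash
python3 - <<'E'
from h import *
goal([.490,-.315,.059],np.radians(96.3))
E
```

```text
clock 23.65 pos [ 0.4983 -0.3202  0.0827] yaw_x 96.38 w 0.2 F [-0.4  0.3  0.1] q7 [ 0.85  0.68 -0.52  1.81  0.47  0.76  0.2 ]
turn share [0.0057 0.0047 0.0007] rows>= 1.0
shift shares after turn [ 0.0201 -0.0255  0.0788] now [ 0.0209 -0.0265  0.0783] rows>= 1.0
```

Request:
drive_tool([
  [[0.015, -0.018, 0, 0.005, 0.004, 0], [0.005, -0.006, 0.02, 0, 0, 0], [0, 0, 0.03, 0, 0, 0], [0, 0, 0.02, 0, 0, 0], [0, 0, 0, 0, 0, 0]],
])

```text
clock: 24.07
position: [0.4913, -0.3163, 0.0632]
eef_rot: [2.093, 2.336, 0.001]
force: [-0.1, -0.1, -1.1]
width: 0.199
```

```bash
python3 - <<'E'
from h import *
goal([.490,-.315,.057],np.radians(96.3))
E
```

```text
clock 24.07 pos [ 0.4913 -0.3163  0.0632] yaw_x 96.28 w 0.199 F [-0.1 -0.1 -1.1] q7 [ 0.84  0.7  -0.5   1.84  0.49  0.73  0.18]
turn share [ 0.002   0.0018 -0.0001] rows>= 1.0
shift shares after turn [ 0.0048 -0.0037  0.0208] now [ 0.0048 -0.0038  0.0208] rows>= 1.0
```

Request:
drive_tool([
  [[0, 0, 0.01, 0.002, 0.002, 0], [0, 0, 0.006, 0, 0, 0], [0, 0, 0, 0, 0, 0]],
])

```text
clock: 24.32
position: [0.4916, -0.3163, 0.0581]
eef_rot: [-2.095, -2.34, -0.0]
force: [0.5, -0.2, -1.1]
width: 0.197
```

Request:
drive_tool([
  [[0, 0, 0.006, 0, 0, 0], [0, 0, 0, 0, 0, 0]],
])

```text
clock: 24.48
position: [0.4921, -0.3162, 0.0575]
eef_rot: [2.095, 2.34, 0.0]
force: [0.1, 0.2, -0.6]
width: 0.199
```

Request:
drive_tool([
  [[0, 0, 0.006, 0, 0, 0], [0, 0, 0, 0, 0, 0]],
])

```text
clock: 24.65
position: [0.4926, -0.3161, 0.0576]
eef_rot: [2.094, 2.339, -0.0]
force: [0.7, 0.3, -1.6]
width: 0.197
```

On the mat. Open and lift.

Request:
drive_tool([
  [[0, 0, 0, 0, 0, 0], [0, 0, 0, 0, 0, 0], [0, 0, 0, 0, 0, 0], [0, 0, 0, 0, 0, 0], [0, 0, 0, 0, 0, 0], [0, 0, 0, 0, 0, 0]],
], jaw=-1)

```text
clock: 25.15
position: [0.4932, -0.3163, 0.0576]
eef_rot: [2.093, 2.338, 0.0]
force: [-0.4, 0.7, -0.2]
width: 1.001
```

Request:
drive_tool([
  [[0, 0, -0.05, 0, 0, 0], [0, 0, -0.1, 0, 0, 0], [0, 0, -0.12, 0, 0, 0], [0, 0, -0.12, 0, 0, 0], [0, 0, -0.12, 0, 0, 0], [0, 0, -0.12, 0, 0, 0], [0, 0, -0.12, 0, 0, 0], [0, 0, -0.05, 0, 0, 0], [0, 0, 0, 0, 0, 0]],
])

```text
clock: 25.9
position: [0.4912, -0.3146, 0.3057]
eef_rot: [-2.09, -2.339, -0.002]
force: [0.3, 0.6, -0.5]
width: 0.998
```

```bash
python3 - <<'E'
from h import *
goal(f2w([0,.14,.28]),FR[2]+np.pi/2)
grab("wrist","w22"); grab("scene","s22")
E
```

```text
clock 25.9 pos [ 0.4912 -0.3146  0.3057] yaw_x 96.44 w 0.998 F [ 0.3  0.6 -0.5] q7 [ 0.93  0.46 -0.64  1.52  0.28  1.26  0.37]
turn share [-0.0013 -0.0021  0.0003] rows>= 1.0
shift shares after turn [1.6635 0.3833 0.0858] now [1.6629 0.3844 0.0921] rows>= 13.0
```

View pics/w22.png

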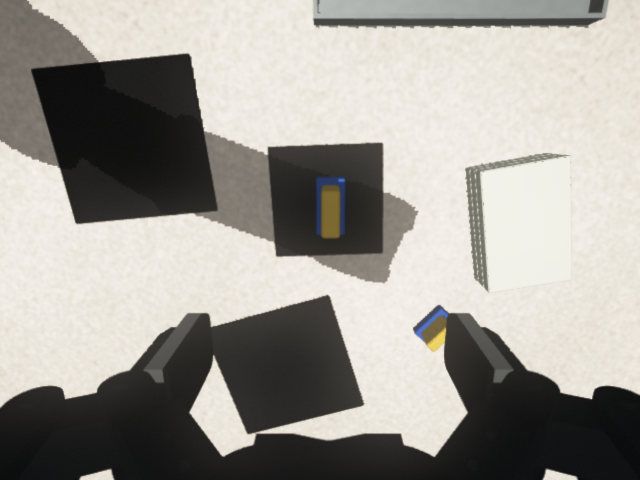

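View pics/s22.png

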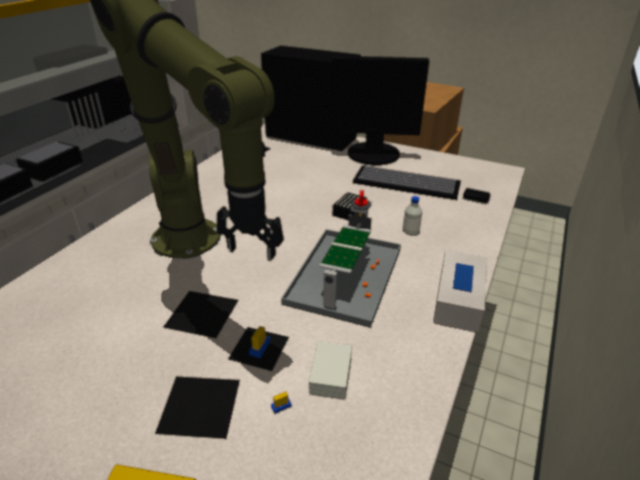

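Request:
drive_tool([
  [[0.08, 0.02, 0, -0.001, -0.002, 0], [0.12, 0.028, 0, 0, 0, -0.01], [0.12, 0.028, 0, 0, 0, -0.01], [0.12, 0.028, 0, 0, 0, -0.01], [0.12, 0.028, 0, 0, 0, -0.01], [0.12, 0.028, 0, 0, 0, -0.01], [0.12, 0.028, 0, 0, 0, -0.01], [0.12, 0.028, 0, 0, 0, -0.01], [0.12, 0.028, 0, 0, 0, -0.01], [0.12, 0.028, 0, 0, 0, -0.01]],
])

```text
clock: 26.83
position: [0.4971, 0.0433, 0.2825]
eef_rot: [-1.86, -2.492, 0.026]
force: [0.7, 0.8, -0.5]
width: 1.002
```

```bash
python3 - <<'E'
from h import *
goal(f2w([0,.14,.28]),FR[2]+np.radians(102.1))
E
```

```text
clock 26.83 pos [0.4971 0.0433 0.2825] yaw_x 106.5 w 1.002 F [ 0.7  0.8 -0.5] q7 [ 0.41  0.37 -0.77  1.75  0.26  1.16 -0.14]
turn share [-0.0152 -0.0076 -0.0166] rows>= 1.0
shift shares after turn [0.4209 0.3262 0.0082] now [0.4318 0.3116 0.0048] rows>= 4.0
```

Request:
drive_tool([
  [[0.05, 0.04, 0, -0.013, -0.006, -0.016], [0.1, 0.08, 0, 0, 0, 0], [0.1, 0.08, 0, 0, 0, 0], [0.08, 0.06, 0, 0, 0, 0], [0.03, 0.03, 0, 0, 0, 0], [0, 0, 0, 0, 0, 0]],
])

```text
clock: 27.33
position: [0.5387, 0.1863, 0.2699]
eef_rot: [-1.805, -2.547, 0.019]
force: [-0.1, 0.7, -0.9]
width: 1.0
```

```bash
python3 - <<'E'
from h import *
goal(f2w([0,.14,.28]),FR[2]+np.radians(102.1))
grab("wrist","w23")
E
```

```text
clock 27.33 pos [0.5387 0.1863 0.2699] yaw_x 109.34 w 1.0 F [-0.1  0.7 -0.9] q7 [ 0.11  0.49 -0.76  1.6   0.34  1.2  -0.38]
turn share [-0.0104 -0.0042  0.007 ] rows>= 1.0
shift shares after turn [ 0.0128  0.0434 -0.0337] now [ 0.0125  0.0428 -0.0345] rows>= 1.0
```

View pics/w23.png

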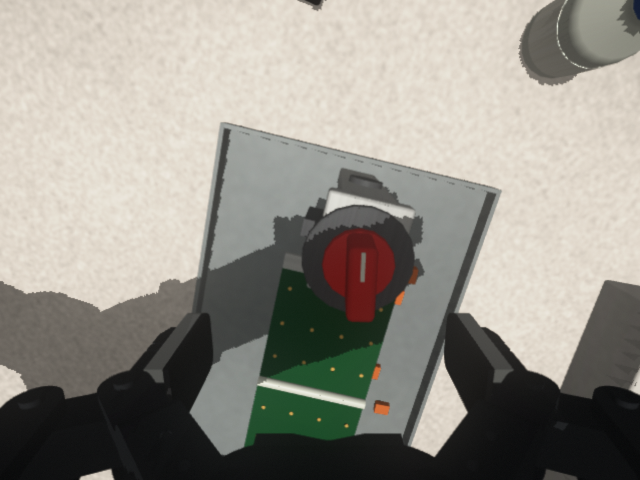

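```bash
python3 - <<'E'
from h import *
f=grab("wrist")
crop(f,280,180,440,340,4,"w23c")
print(f2w([0,.14,.216]), proj(f,f2w([0,.14,.216])), proj(f,[f2w([.019*np.cos(1.36)*s,.14-.019*np.sin(1.36)*s,.216]) for s in(1,-1)]))
E
```

```text
[0.54978059 0.19412596 0.216     ] [[360.52427656 284.37167571]] [[359.06471126 321.68309661]
 [362.07935336 244.89258922]]
```

View pics/w23c.png

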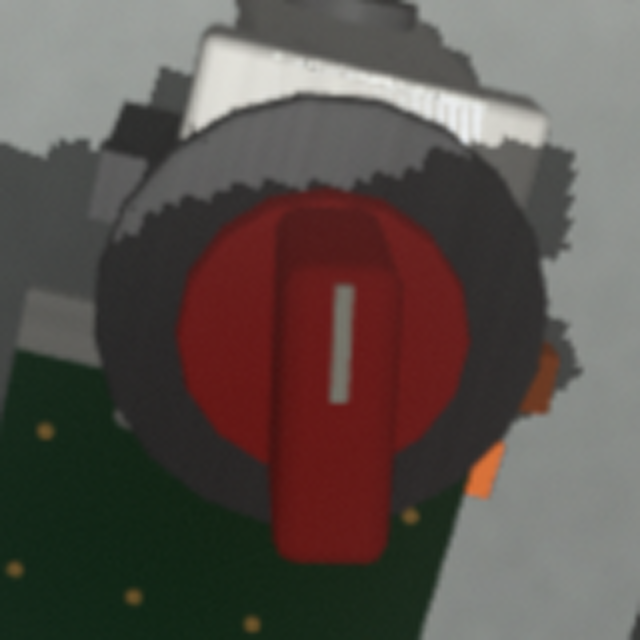

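Request:
drive_tool([
  [[0.01, 0.03, 0, -0.01, -0.004, 0.006], [0.005, 0.016, 0.01, 0, 0, 0], [0, 0, 0.04, 0, 0, 0], [0, 0, 0.05, 0, 0, 0], [0, 0, 0.03, 0, 0, 0], [0, 0, 0, 0, 0, 0]],
])

```text
clock: 27.93
position: [0.5517, 0.1846, 0.2273]
eef_rot: [1.847, 2.535, -0.008]
force: [0.8, -0.4, -0.2]
width: 0.998
```

```bash
python3 - <<'E'
from h import *
goal(f2w([0,.14,.215]),FR[2]+np.radians(102.1))
grab("wrist","w24")
E
```

```text
clock 27.93 pos [0.5517 0.1846 0.2273] yaw_x 107.84 w 0.998 F [ 0.8 -0.4 -0.2] q7 [ 0.08  0.53 -0.73  1.66  0.4   1.1  -0.44]
turn share [-0.0006  0.0035 -0.0056] rows>= 1.0
shift shares after turn [0.0321 0.0039 0.041 ] now [0.0325 0.0036 0.0407] rows>= 1.0
```

View pics/w24.png

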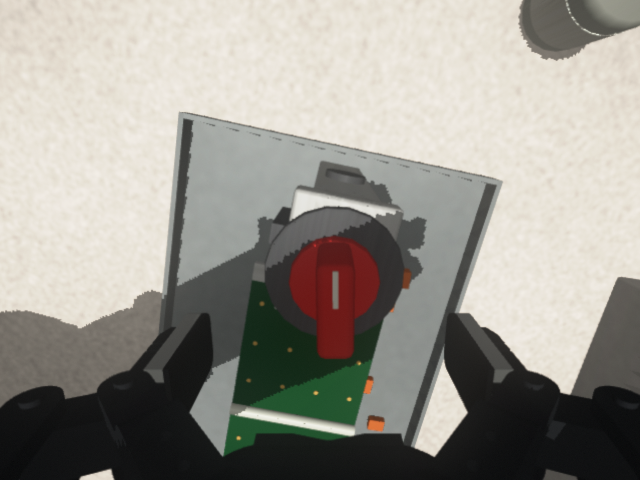

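Request:
drive_tool([
  [[0.025, 0.003, 0, 0, 0.003, -0.005], [0.01, 0, 0.015, 0, 0, 0], [0, 0, 0.02, 0, 0, 0], [0, 0, 0, 0, 0, 0]],
])

```text
clock: 28.32
position: [0.5504, 0.1955, 0.2187]
eef_rot: [1.837, 2.546, 0.003]
force: [0.2, -1.1, -0.1]
width: 1.001
```

```bash
python3 - <<'E'
from h import *
goal(f2w([0,.14,.214]),FR[2]+np.radians(102.1))
E
```

```text
clock 28.32 pos [0.5504 0.1955 0.2187] yaw_x 108.38 w 1.001 F [ 0.2 -1.1 -0.1] q7 [ 0.07  0.55 -0.73  1.67  0.4   1.08 -0.46]
turn share [ 0.0012  0.0002 -0.001 ] rows>= 1.0
shift shares after turn [-0.0038 -0.0035  0.0156] now [-0.0038 -0.0035  0.0156] rows>= 1.0
```

Request:
drive_tool([
  [[-0.003, -0.003, 0.013, 0, 0, 0], [0, 0, 0, 0, 0, 0]],
])

```text
clock: 28.48
position: [0.5498, 0.1947, 0.2146]
eef_rot: [1.836, 2.547, 0.003]
force: [-0.9, -0.9, -0.1]
width: 0.997
```

Request:
drive_tool([
  [[0, 0, 0, 0, 0, 0], [0, 0, 0, 0, 0, 0], [0, 0, 0, 0, 0, 0], [0, 0, 0, 0, 0, 0], [0, 0, 0, 0, 0, 0], [0, 0, 0, 0, 0, 0], [0, 0, 0, 0, 0, 0], [0, 0, 0, 0, 0, 0]],
], jaw=1, squeeze=35)

```text
clock: 29.15
position: [0.5508, 0.1949, 0.2153]
eef_rot: [1.836, 2.545, 0.007]
force: [0.7, 0.4, 0.5]
width: 0.154
```

```bash
python3 - <<'E'
from h import *
goal(f2w([0,.14,.215]),FR[2]+np.radians(102.1+79))
E
```

```text
clock 29.15 pos [0.5508 0.1949 0.2153] yaw_x 108.39 w 0.154 F [0.7 0.4 0.5] q7 [ 0.07  0.55 -0.72  1.67  0.41  1.07 -0.46]
turn share [ 0.0021  0.0019 -0.6593] rows>= 12.0
shift shares after turn [ 0.0037 -0.0021  0.0011] now [-0.0014 -0.004   0.0011] rows>= 1.0
```

Request:
drive_tool([
  [[0, 0, 0, 0, 0, -0.02], [0, 0, 0, 0, 0, -0.025], [0, 0, 0, 0, 0, -0.025], [0, 0, 0, 0, 0, -0.025], [0, 0, 0, 0, 0, -0.025], [0, 0, 0, 0, 0, -0.025]],
])

```text
clock: 29.65
position: [0.5503, 0.1946, 0.2153]
eef_rot: [1.415, 2.801, 0.003]
force: [1.3, 0.3, 0.1]
width: 0.157
```

```bash
python3 - <<'E'
from h import *
goal(f2w([0,.14,.215]),FR[2]+np.radians(102.1+79))
E
```

```text
clock 29.65 pos [0.5503 0.1946 0.2153] yaw_x 126.41 w 0.157 F [1.3 0.3 0.1] q7 [ 0.12  0.57 -0.81  1.67  0.46  1.09 -0.19]
turn share [ 0.001   0.0018 -0.5091] rows>= 9.0
shift shares after turn [ 0.0019 -0.0014  0.0011] now [-0.0003 -0.0024  0.0011] rows>= 1.0
```

Excellent, no drift. Continue.

Request:
drive_tool([
  [[0, 0, 0, 0, 0, -0.025], [0, 0, 0, 0, 0, -0.03], [0, 0, 0, 0, 0, -0.03], [0, 0, 0, 0, 0, -0.03], [0, 0, 0, 0, 0, -0.03], [0, 0, 0, 0, 0, -0.03], [0, 0, 0, 0, 0, -0.03], [0, 0, 0, 0, 0, -0.03], [0, 0, 0, 0, 0, -0.03], [0, 0, 0, 0, 0, -0.03]],
])

```text
clock: 30.48
position: [0.5497, 0.1936, 0.2153]
eef_rot: [0.45, 3.106, -0.002]
force: [0.0, 0.0, -0.3]
width: 0.159
```

```bash
python3 - <<'E'
from h import *
goal(f2w([0,.14,.215]),FR[2]+np.radians(102.1+79))
print(robot.get_state()["ft_torque"])
E
```

```text
clock 30.48 pos [0.5497 0.1936 0.2153] yaw_x 163.5 w 0.159 F [ 0.   0.  -0.3] q7 [ 0.2   0.62 -0.99  1.67  0.57  1.16  0.35]
turn share [-0.0006  0.0013 -0.2001] rows>= 4.0
shift shares after turn [-0.0005  0.0015  0.0011] now [0.0002 0.0016 0.0011] rows>= 1.0
[-0.01640911 -0.0089441   0.02380322]
```

Request:
drive_tool([
  [[0, 0, 0, 0, 0, -0.03], [0, 0, 0, 0, 0, -0.03], [0, 0, 0, 0, 0, -0.03], [0, 0, 0, 0, 0, -0.03], [0, 0, 0, 0, 0, -0.03], [0, 0, 0, 0, 0, -0.025]],
])

```text
clock: 30.98
position: [0.5497, 0.1929, 0.2153]
eef_rot: [-0.152, 3.136, -0.004]
force: [-0.7, -0.4, -0.5]
width: 0.153
```

Request:
drive_tool([
  [[0, 0, 0, 0, 0, -0.02]],
])

```text
clock: 31.07
position: [0.5497, 0.1929, 0.2154]
eef_rot: [-0.22, 3.132, -0.004]
force: [-1.6, 1.8, 0.1]
width: 0.153
```

```bash
python3 - <<'E'
from h import *
goal(f2w([0,.14,.215]),FR[2]+np.radians(180))
print(robot.get_state()["ft_torque"])
grab("wrist","w25")
E
```

```text
clock 31.07 pos [0.5497 0.1929 0.2154] yaw_x -171.97 w 0.153 F [-1.6  1.8  0.1] q7 [ 0.25  0.67 -1.1   1.67  0.64  1.2   0.71]
turn share [-0.0012  0.0008  0.0135] rows>= 1.0
shift shares after turn [-0.0006  0.004   0.0012] now [-0.0007  0.004   0.0012] rows>= 1.0
[ 0.25898899  0.10545071 -1.12134353]
```

View pics/w25.png

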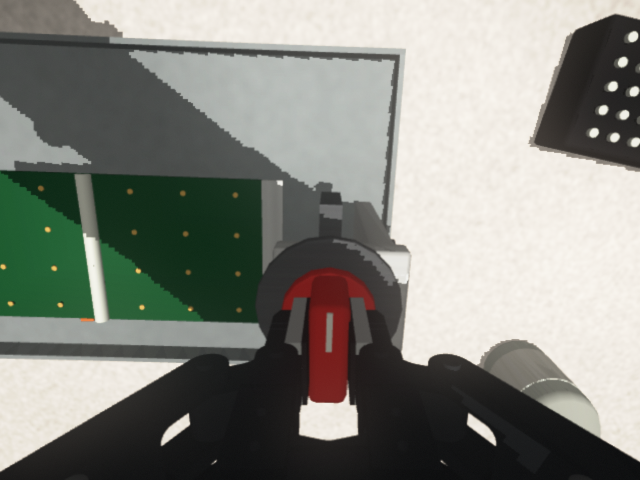

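Request:
drive_tool([
  [[0, 0, 0, 0, 0, 0], [0, 0, 0, 0, 0, 0], [0, 0, 0, 0, 0, 0], [0, 0, 0, 0, 0, 0], [0, 0, 0, 0, 0, 0], [0, 0, 0, 0, 0, 0]],
], jaw=-1)

```text
clock: 31.62
position: [0.5497, 0.1924, 0.2153]
eef_rot: [-0.216, 3.133, -0.005]
force: [-0.6, -0.2, 0.2]
width: 0.981
```

Request:
drive_tool([
  [[0, 0, -0.04, 0, 0, 0], [0, 0, -0.08, 0, 0, 0], [0, 0, -0.1, 0, 0, 0], [0, 0, -0.1, 0, 0, 0], [0, 0, 0, 0, 0, 0]],
])

```text
clock: 32.03
position: [0.5482, 0.1928, 0.3167]
eef_rot: [0.218, -3.131, 0.005]
force: [-0.1, 1.6, 0.2]
width: 1.0
```

```bash
python3 - <<'E'
from h import *
goal(f2w([.033,-.05,.25]),FR[2]+np.radians(180))
goal(f2w([.033,-.05,.25]),FR[2]+np.radians(90))
grab("wrist","w26")
E
```

```text
clock 32.03 pos [0.5482 0.1928 0.3167] yaw_x -172.02 w 1.0 F [-0.1  1.6  0.2] q7 [ 0.28  0.59 -1.16  1.51  0.54  1.4   0.8 ]
turn share [-0.0014 -0.0013  0.0131] rows>= 1.0
shift shares after turn [-0.1156 -0.6295  0.2224] now [-0.099  -0.6317  0.224 ] rows>= 5.0
clock 32.03 pos [0.5482 0.1928 0.3167] yaw_x -172.02 w 1.0 F [-0.1  1.6  0.2] q7 [ 0.28  0.59 -1.16  1.51  0.54  1.4   0.8 ]
turn share [-2.200e-03  1.000e-04  7.631e-01] rows>= 13.0
shift shares after turn [-0.6295  0.1156  0.2224] now [-0.099  -0.6317  0.224 ] rows>= 5.0
```

View pics/w26.png

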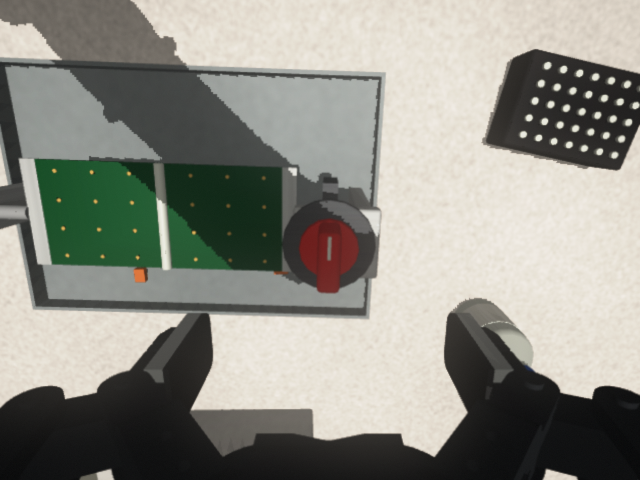

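Request:
drive_tool([
  [[-0.02, -0.06, 0, 0, 0, 0.006], [-0.02, -0.12, 0, 0, 0, 0.006], [-0.02, -0.12, 0.02, 0, 0, 0], [-0.02, -0.12, 0.04, 0, 0, 0], [-0.02, -0.12, 0.06, 0, 0, 0], [0, -0.08, 0.06, 0, 0, 0], [0, 0, 0.04, 0, 0, 0], [0, 0, 0, 0, 0, 0]],
], jaw=1)

```text
clock: 32.75
position: [0.6004, 0.0052, 0.2469]
eef_rot: [0.185, -3.134, 0.006]
force: [-0.1, 0.4, 0.5]
width: 0.001
```

```bash
python3 - <<'E'
from h import *
goal(f2w([.032,-.05,.14]),FR[2]+np.radians(180))
grab("wrist","w27")
E
```

```text
clock 32.75 pos [0.6004 0.0052 0.2469] yaw_x -173.23 w 0.001 F [-0.1  0.4  0.5] q7 [ 0.58  0.68 -1.14  1.57  0.63  1.3   1.04]
turn share [-0.0018 -0.0012  0.003 ] rows>= 1.0
shift shares after turn [-0.0093  0.0113  0.3565] now [-0.0103  0.0126  0.3564] rows>= 3.0
```

View pics/w27.png

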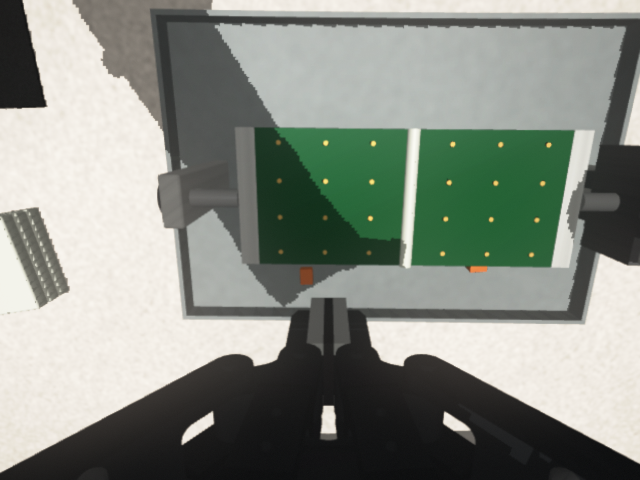

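Request:
drive_tool([
  [[-0.008, 0.01, 0.04, -0.001, -0.001, 0.003], [0, 0, 0.09, 0, 0, 0], [0, 0, 0.09, 0, 0, 0], [0, 0, 0.06, 0, 0, 0], [0, 0, 0.03, 0, 0, 0], [0, 0, 0, 0, 0, 0]],
])

```text
clock: 33.3
position: [0.604, 0.0195, 0.155]
eef_rot: [-0.189, 3.127, 0.004]
force: [1.0, 0.5, -0.3]
width: -0.001
```

```bash
python3 - <<'E'
from h import *
goal(f2w([.032,-.05,.097]),FR[2]+np.radians(180))
s=pose(); print(w2f(s[2]))
grab("wrist","w28")
E
```

```text
clock 33.3 pos [0.604  0.0195 0.155 ] yaw_x -173.09 w -0.001 F [ 1.   0.5 -0.3] q7 [ 0.53  0.76 -1.07  1.7   0.74  1.13  0.93]
turn share [0.001  0.0044 0.0042] rows>= 1.0
shift shares after turn [ 0.0078 -0.0347  0.1934] now [ 0.0099 -0.035   0.1932] rows>= 2.0
[ 0.03435219 -0.03959459  0.15501148]
```

View pics/w28.png

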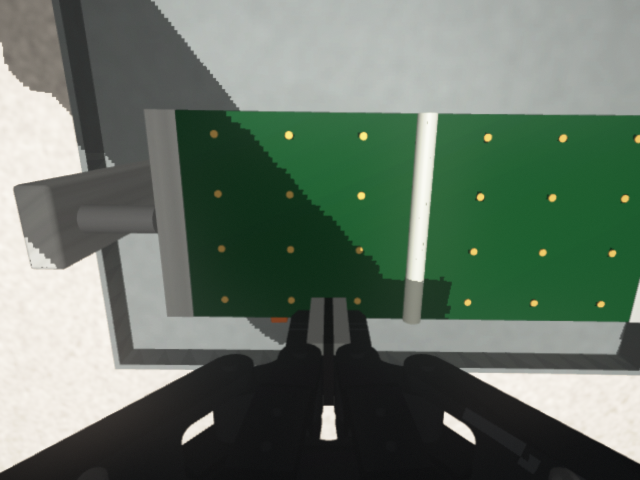

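Push down.

Request:
drive_tool([
  [[0.006, -0.02, 0.02, 0.001, 0.003, 0.004], [0, -0.005, 0.03, 0, 0, 0], [0, 0, 0.03, 0, 0, 0], [0, 0, 0.03, 0, 0, 0], [0, 0, 0.03, 0, 0, 0], [0, 0, 0.03, 0, 0, 0]],
])

```text
clock: 33.85
position: [0.607, 0.0146, 0.1077]
eef_rot: [-0.176, 3.122, 0.002]
force: [-0.1, 0.1, 2.7]
width: 0.001
```

```bash
python3 - <<'E'
from h import *
goal(f2w([.032,-.05,.097]),FR[2]+np.radians(180))
s=pose(); print(w2f(s[2]))
grab("wrist","w29")
E
```

```text
clock 33.85 pos [0.607  0.0146 0.1077] yaw_x -173.55 w 0.001 F [-0.1  0.1  2.7] q7 [ 0.51  0.81 -1.02  1.74  0.8   1.05  0.88]
turn share [0.0002 0.0068 0.0004] rows>= 1.0
shift shares after turn [ 0.0162 -0.0174  0.0358] now [ 0.0167 -0.0174  0.0355] rows>= 1.0
[ 0.03686584 -0.04477316  0.10772645]
```

View pics/w29.png

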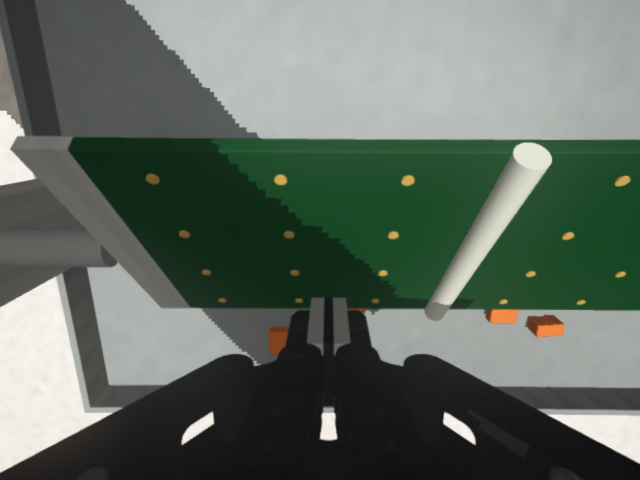

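Request:
drive_tool([
  [[0.01, 0, 0.02, 0, 0.005, 0], [0.01, 0, 0.025, 0, 0, 0], [0, 0, 0.02, 0, 0, 0], [0, 0, 0, 0, 0, 0]],
])

```text
clock: 34.23
position: [0.6003, 0.0136, 0.0833]
eef_rot: [-0.176, 3.136, 0.002]
force: [1.3, 0.7, -0.4]
width: -0.001
```

```bash
python3 - <<'E'
from h import *
goal(f2w([.032,-.05,.097]),FR[2]+np.radians(180))
s=pose(); print(w2f(s[2]))
grab("wrist","w30"); crop(grab("scene"),270,170,420,340,3.5,"s30")
E
```

```text
clock 34.23 pos [0.6003 0.0136 0.0833] yaw_x -173.57 w -0.001 F [ 1.3  0.7 -0.4] q7 [ 0.5   0.84 -1.    1.77  0.83  1.02  0.86]
turn share [0.0006 0.0003 0.0002] rows>= 1.0
shift shares after turn [-0.0064 -0.0166 -0.0457] now [-0.0064 -0.0165 -0.0457] rows>= 1.0
[ 0.03007294 -0.04503442  0.08328303]
```

View pics/s30.png

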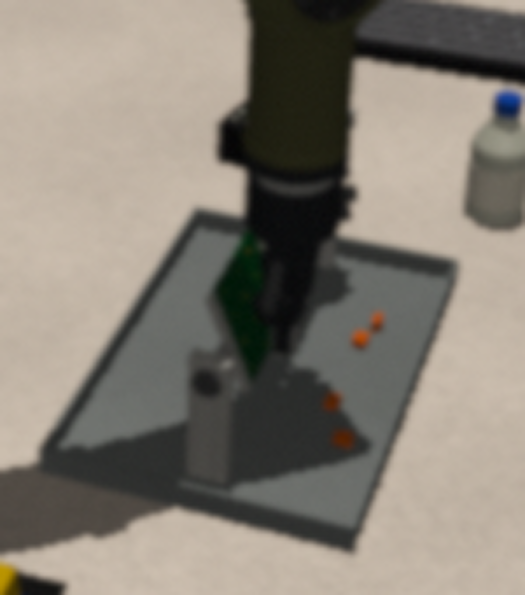

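Request:
drive_tool([
  [[-0.005, 0, -0.05, 0, 0, 0], [0, 0, -0.1, 0, 0, 0], [0, 0, -0.12, 0, 0, 0], [0, 0, -0.12, 0, 0, 0], [0, 0, -0.12, 0, 0, 0], [0, 0, -0.08, 0, 0, 0], [0.05, 0, 0, 0, 0, 0], [0.1, 0, 0, 0, 0, 0], [0.1, 0, 0, 0, 0, 0], [0.1, 0, 0, 0, 0, 0]],
])

```text
clock: 35.17
position: [0.4962, 0.0038, 0.2702]
eef_rot: [0.179, -3.135, -0.009]
force: [-0.3, -0.7, 1.5]
width: 0.002
```

```bash
python3 - <<'E'
from h import *
goal(f2w([-.075,-.05,.157]),FR[2]+np.radians(180))
s=pose(); print(w2f(s[2]))
grab("wrist","w31"); crop(grab("scene"),270,170,420,340,3.5,"s31")
E
```

```text
clock 35.17 pos [0.4962 0.0038 0.2702] yaw_x -173.47 w 0.002 F [-0.3 -0.7  1.5] q7 [ 0.75  0.52 -1.25  1.8   0.52  1.21  1.04]
turn share [ 0.0027 -0.0006  0.0011] rows>= 1.0
shift shares after turn [ 0.0018 -0.0228  0.3774] now [ 0.0014 -0.0249  0.3773] rows>= 3.0
[-0.0744527  -0.04315443  0.27022105]
```

View pics/s31.png

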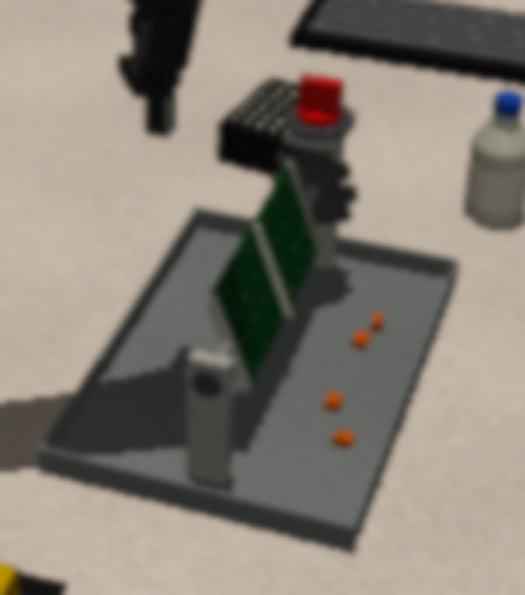

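View pics/w31.png

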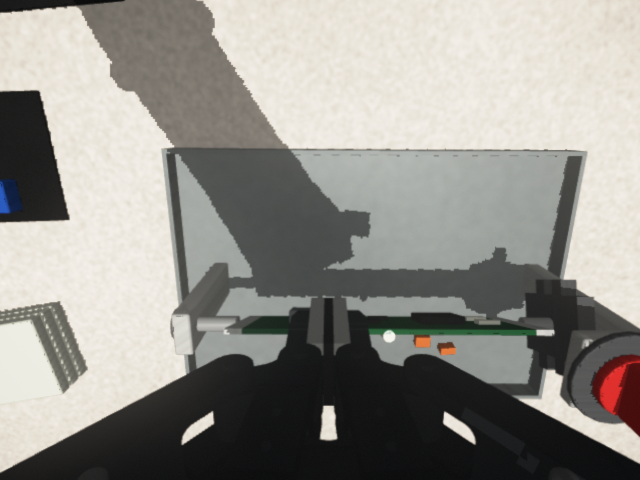

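Request:
drive_tool([
  [[0, -0.01, 0.04, 0.002, 0, 0.001], [0, -0.005, 0.1, 0, 0, 0], [0, 0, 0.1, 0, 0, 0], [0, 0, 0.08, 0, 0, 0], [0, 0, 0.03, 0, 0, 0], [0, 0, 0, 0, 0, 0]],
])

```text
clock: 35.77
position: [0.4957, -0.0027, 0.1648]
eef_rot: [-0.175, 3.134, -0.011]
force: [0.7, -1.1, 0.6]
width: 0.004
```

```bash
python3 - <<'E'
from h import *
goal(f2w([-.06,-.05,.157]),FR[2]+np.radians(180))
s=pose(); print(w2f(s[2]))
E
```

```text
clock 35.77 pos [ 0.4957 -0.0027  0.1648] yaw_x -173.62 w 0.004 F [ 0.7 -1.1  0.6] q7 [ 0.67  0.62 -1.13  1.96  0.68  1.    0.9 ]
turn share [-0.0033  0.0011 -0.0002] rows>= 1.0
shift shares after turn [-0.0523 -0.0016  0.0261] now [-0.0522 -0.0014  0.0262] rows>= 1.0
[-0.07567535 -0.04953397  0.16483238]
```

Request:
drive_tool([
  [[0, 0, 0.02, -0.003, 0.001, 0], [-0.02, 0, 0.008, 0, 0, 0], [-0.04, 0, 0, 0, 0, 0], [-0.04, 0, 0, 0, 0, 0], [-0.04, 0, 0, 0, 0, 0], [-0.03, 0, 0, 0, 0, 0], [-0.03, 0, 0, 0, 0, 0]],
])

```text
clock: 36.35
position: [0.5614, 0.0047, 0.1619]
eef_rot: [-0.173, 3.132, -0.001]
force: [-2.1, -0.7, -2.1]
width: -0.001
```

```bash
python3 - <<'E'
from h import *
goal(f2w([.024,-.05,.157]),FR[2]+np.radians(180))
s=pose(); print(w2f(s[2]))
crop(grab("scene"),270,170,420,340,3.5,"s32")
E
```

```text
clock 36.35 pos [0.5614 0.0047 0.1619] yaw_x -173.69 w -0.001 F [-2.1 -0.7 -2.1] q7 [ 0.59  0.7  -1.08  1.8   0.71  1.08  0.93]
turn share [-0.0006  0.0023 -0.0008] rows>= 1.0
shift shares after turn [-0.112  -0.0016  0.0164] now [-0.1119 -0.0014  0.017 ] rows>= 1.0
[-0.00960832 -0.04950515  0.16192115]
```

View pics/s32.png

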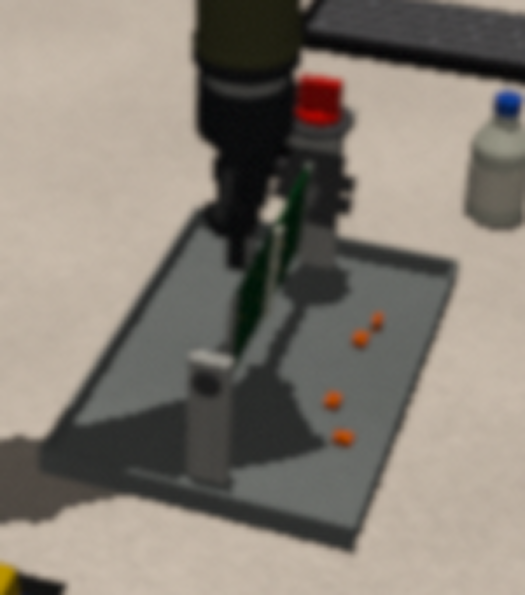

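Request:
drive_tool([
  [[-0.02, 0, 0.008, 0, 0.002, 0], [-0.03, 0, 0.006, 0, 0, 0], [-0.03, 0, 0.003, 0, 0, 0], [-0.03, 0, 0.003, 0, 0, 0], [0, 0, 0, 0, 0, 0]],
])

```text
clock: 36.82
position: [0.5998, 0.0088, 0.1574]
eef_rot: [-0.17, 3.134, -0.001]
force: [-0.6, -0.3, 1.2]
width: 0.001
```

```bash
python3 - <<'E'
from h import *
goal(f2w([.024,-.05,.157]),FR[2]+np.radians(180))
s=pose(); print(w2f(s[2]))
crop(grab("scene"),270,170,420,340,3.5,"s33")
E
```

```text
clock 36.82 pos [0.5998 0.0088 0.1574] yaw_x -173.79 w 0.001 F [-0.6 -0.3  1.2] q7 [ 0.54  0.75 -1.06  1.7   0.72  1.13  0.95]
turn share [-0.0003  0.0016 -0.0017] rows>= 1.0
shift shares after turn [ 0.0167 -0.0007  0.0013] now [ 0.0167 -0.0007  0.0012] rows>= 1.0
[ 0.02900877 -0.04979404  0.15738135]
```

View pics/s33.png

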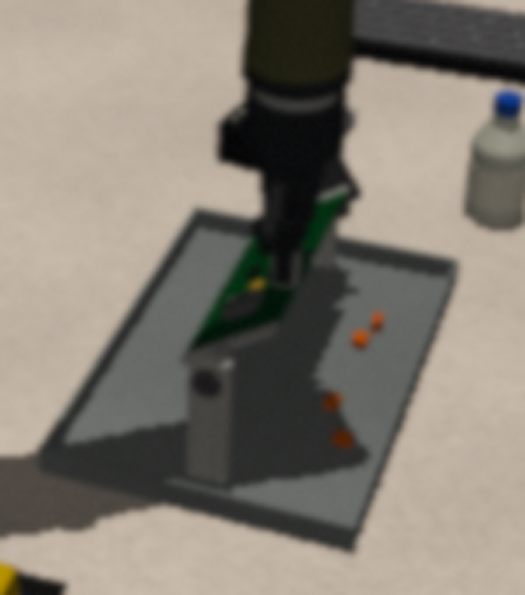

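Request:
drive_tool([
  [[-0.01, 0, 0.01, 0, 0.001, 0], [-0.005, 0, 0.02, 0, 0, 0], [0, 0, 0.02, 0, 0, 0], [0, 0, 0.015, 0, 0, 0], [0, 0, 0, 0, 0, 0]],
])

```text
clock: 37.28
position: [0.6062, 0.01, 0.1374]
eef_rot: [-0.17, 3.13, 0.001]
force: [0.8, 0.9, 0.7]
width: -0.0
```

```bash
python3 - <<'E'
from h import *
goal(f2w([.033,-.05,.132]),FR[2]+np.radians(180))
s=pose(); print(w2f(s[2]))
crop(grab("scene"),270,170,420,340,3.5,"s34"); grab("wrist","w34")
E
```

```text
clock 37.28 pos [0.6062 0.01   0.1374] yaw_x -173.79 w -0.0 F [0.8 0.9 0.7] q7 [ 0.53  0.78 -1.04  1.71  0.75  1.1   0.93]
turn share [ 0.      0.0032 -0.0016] rows>= 1.0
shift shares after turn [ 0.0084 -0.0025  0.0181] now [ 0.0085 -0.0025  0.018 ] rows>= 1.0
[ 0.03552575 -0.04925128  0.13741841]
```

View pics/s34.png

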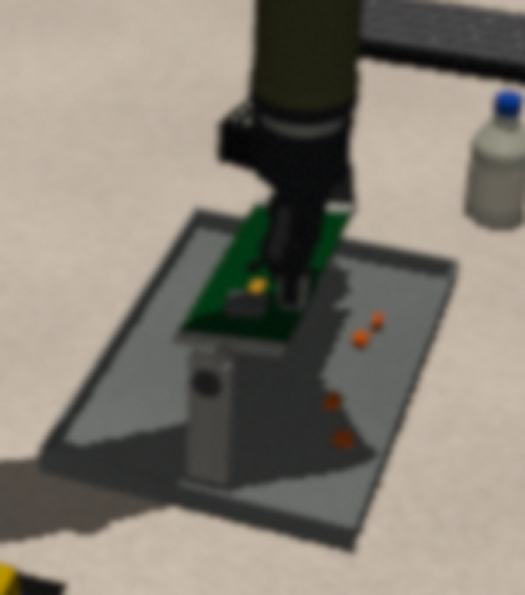

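View pics/w34.png

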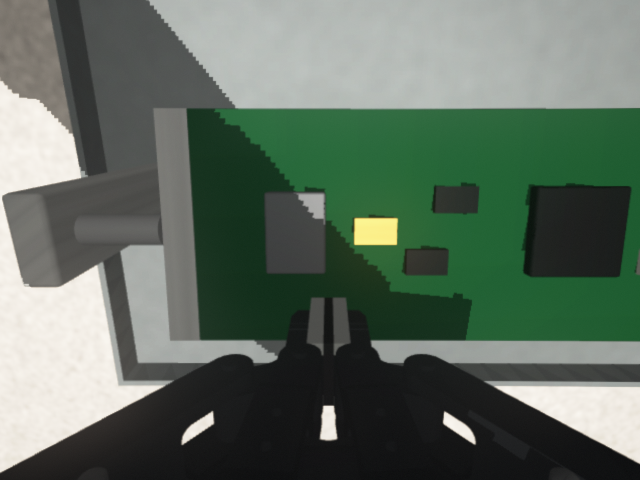

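Request:
drive_tool([
  [[0.005, 0, 0.01, 0, 0.003, -0.001], [0, 0, 0.006, 0, 0, 0], [0, 0, 0, 0, 0, 0]],
])

```text
clock: 37.63
position: [0.6043, 0.01, 0.1331]
eef_rot: [0.174, -3.137, -0.0]
force: [0.6, -0.4, 0.4]
width: 0.003
```

```bash
python3 - <<'E'
from h import *
goal(f2w([.033,-.05,.132]),FR[2]+np.radians(180))
f=grab("wrist","w35")
crop(overlay(f),0,0,640,480,1.2,"w35o")
E
```

```text
clock 37.63 pos [0.6043 0.01   0.1331] yaw_x -173.64 w 0.003 F [ 0.6 -0.4  0.4] q7 [ 0.52  0.79 -1.04  1.71  0.75  1.1   0.93]
turn share [ 0.     -0.0001 -0.0003] rows>= 1.0
shift shares after turn [ 0.002  -0.003   0.0038] now [ 0.002  -0.003   0.0038] rows>= 1.0
```

View pics/w35o.png

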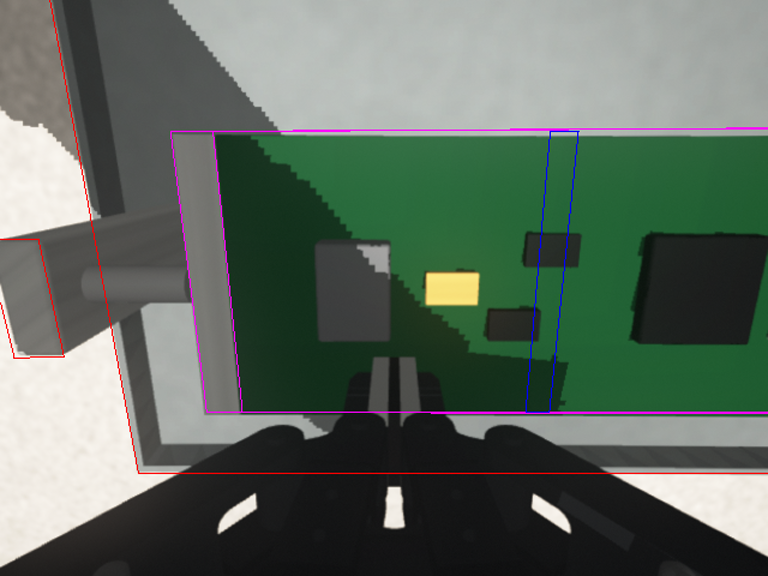

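Request:
drive_tool([
  [[0, 0, -0.05, 0, 0, 0], [0, 0, -0.1, 0, 0, 0], [0, 0, -0.12, 0, 0, 0], [0, 0, -0.12, 0, 0, 0], [0, 0, -0.12, 0, 0, 0], [0, 0.05, -0.05, 0, 0, 0], [0.02, 0.12, 0, 0, 0, 0], [0.02, 0.12, 0, 0, 0, 0], [0.02, 0.12, 0, 0, 0, 0], [0.02, 0.12, 0, 0, 0, 0]],
], jaw=-1)

```text
clock: 38.52
position: [0.563, 0.1585, 0.3057]
eef_rot: [0.144, -3.128, 0.005]
force: [1.0, 0.7, -0.0]
width: 0.997
```

```bash
python3 - <<'E'
from h import *
goal(f2w([0,.14,.27]),FR[2]+np.radians(180))
f=grab("wrist","w36")
crop(grab("scene"),270,170,420,340,3.5,"s36")
E
```

```text
clock 38.52 pos [0.563  0.1585 0.3057] yaw_x -174.74 w 0.997 F [ 1.   0.7 -0. ] q7 [ 0.32  0.6  -1.13  1.51  0.54  1.39  0.82]
turn share [-0.0013 -0.0049 -0.0095] rows>= 1.0
shift shares after turn [0.0305 0.1228 0.119 ] now [0.0317 0.1225 0.119 ] rows>= 2.0
```

View pics/s36.png

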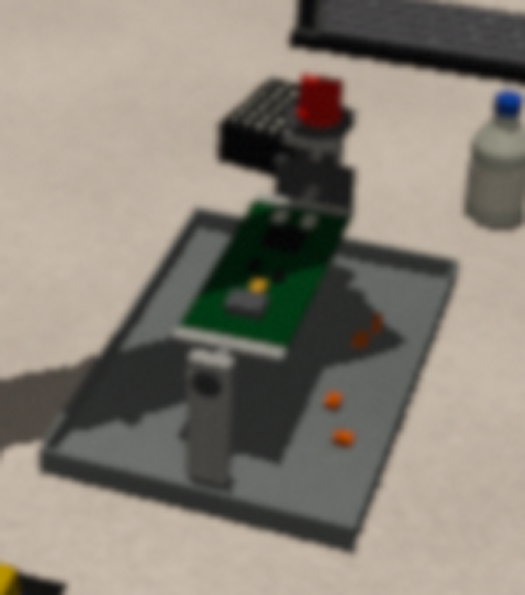

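View pics/w36.png

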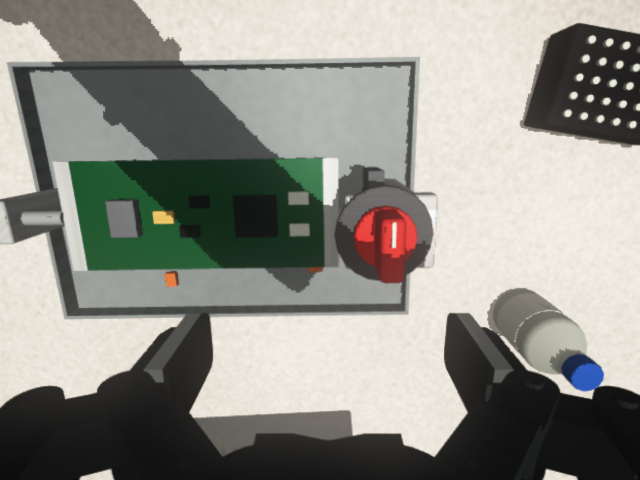

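Request:
drive_tool([
  [[0.01, 0.05, 0, 0, -0.004, -0.009], [0.015, 0.06, 0.02, 0, 0, 0], [0.005, 0.02, 0.05, 0, 0, 0], [0, 0, 0.05, 0, 0, 0], [0, 0, 0, 0, 0, 0]],
])

```text
clock: 39.03
position: [0.5446, 0.2053, 0.2703]
eef_rot: [0.202, -3.135, 0.002]
force: [-0.0, -0.3, 0.1]
width: 0.998
```

```bash
python3 - <<'E'
from h import *
goal(f2w([0,.14,.24]),FR[2]+np.radians(180))
f=grab("wrist","w37")
E
```

```text
clock 39.03 pos [0.5446 0.2053 0.2703] yaw_x -172.63 w 0.998 F [-0.  -0.3  0.1] q7 [ 0.24  0.61 -1.12  1.59  0.57  1.3   0.74]
turn share [-0.0005 -0.0002  0.0081] rows>= 1.0
shift shares after turn [-0.0129 -0.0388  0.101 ] now [-0.0123 -0.0389  0.101 ] rows>= 1.0
```

View pics/w37.png

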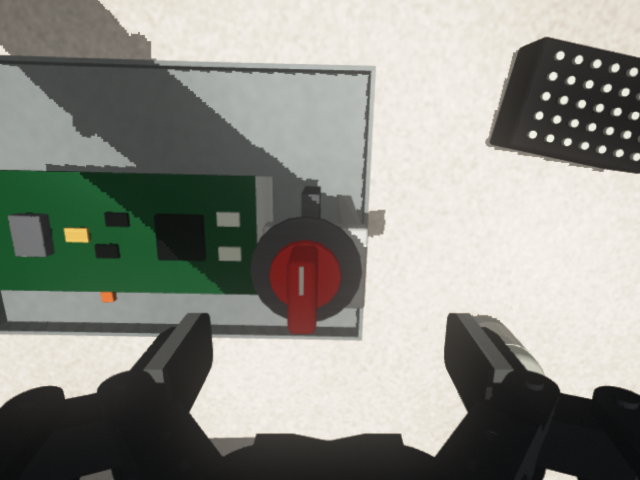

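Request:
drive_tool([
  [[-0.009, -0.028, 0, 0, 0, 0.006], [-0.004, -0.01, 0.03, 0, 0, 0], [0, 0, 0.05, 0, 0, 0], [0, 0, 0.05, 0, 0, 0], [0, 0, 0.02, 0, 0, 0], [0, 0, 0, 0, 0, 0]],
])

```text
clock: 39.58
position: [0.5544, 0.1894, 0.2271]
eef_rot: [-0.168, 3.132, -0.001]
force: [-0.2, 0.4, -0.1]
width: 0.999
```

```bash
python3 - <<'E'
from h import *
goal(f2w([0,.14,.2145]),FR[2]+np.radians(180))
E
```

```text
clock 39.58 pos [0.5544 0.1894 0.2271] yaw_x -173.88 w 0.999 F [-0.2  0.4 -0.1] q7 [ 0.25  0.65 -1.09  1.65  0.61  1.22  0.71]
turn share [-0.0004  0.0023 -0.0024] rows>= 1.0
shift shares after turn [0.0135 0.0173 0.0421] now [0.0138 0.0173 0.042 ] rows>= 1.0
```

Request:
drive_tool([
  [[0.01, 0.012, 0, 0, 0.002, -0.002], [0.004, 0.005, 0.015, 0, 0, 0], [0, 0, 0.02, 0, 0, 0], [0, 0, 0.005, 0, 0, 0], [0, 0, 0, 0, 0, 0]],
])

```text
clock: 40.0
position: [0.5504, 0.194, 0.216]
eef_rot: [-0.172, 3.134, 0.0]
force: [0.9, 0.6, 0.1]
width: 0.998
```

```bash
python3 - <<'E'
from h import *
goal(f2w([0,.14,.2145]),FR[2]+np.radians(180))
E
```

```text
clock 40.0 pos [0.5504 0.194  0.216 ] yaw_x -173.73 w 0.998 F [0.9 0.6 0.1] q7 [ 0.24  0.66 -1.08  1.67  0.62  1.19  0.69]
turn share [-0.      0.0012 -0.0011] rows>= 1.0
shift shares after turn [0.0019 0.0006 0.005 ] now [0.002  0.0005 0.005 ] rows>= 1.0
```

Request:
drive_tool([
  [[0, 0, 0, 0, 0, 0], [0, 0, 0, 0, 0, 0], [0, 0, 0, 0, 0, 0], [0, 0, 0, 0, 0, 0], [0, 0, 0, 0, 0, 0], [0, 0, 0, 0, 0, 0], [0, 0, 0, 0, 0, 0], [0, 0, 0, 0, 0, 0]],
], jaw=1, squeeze=35)

```text
clock: 40.67
position: [0.5507, 0.1932, 0.2171]
eef_rot: [-0.171, 3.133, -0.003]
force: [-0.1, -0.3, -2.1]
width: 0.157
```

Request:
drive_tool([
  [[0, 0, 0, 0, 0, 0.02], [0, 0, 0, 0, 0, 0.03], [0, 0, 0, 0, 0, 0.03], [0, 0, 0, 0, 0, 0.03], [0, 0, 0, 0, 0, 0.03], [0, 0, 0, 0, 0, 0.03], [0, 0, 0, 0, 0, 0.03], [0, 0, 0, 0, 0, 0.03]],
])

```text
clock: 41.33
position: [0.5508, 0.1936, 0.2171]
eef_rot: [0.611, 3.078, 0.001]
force: [0.2, -0.3, 0.7]
width: 0.153
```

```bash
python3 - <<'E'
from h import *
goal(f2w([0,.14,.2155]),FR[2]+np.radians(180-80.2))
print(robot.get_state()["ft_torque"])
E
```

```text
clock 41.33 pos [0.5508 0.1936 0.2171] yaw_x 157.54 w 0.153 F [ 0.2 -0.3  0.7] q7 [ 0.19  0.61 -0.95  1.67  0.54  1.14  0.27]
turn share [0.0014 0.0014 0.4278] rows>= 8.0
shift shares after turn [ 0.0028 -0.0029  0.0053] now [0.004  0.0004 0.0053] rows>= 1.0
[ 0.02509799 -0.02941935  0.04235531]
```

Request:
drive_tool([
  [[0, 0, 0, 0, 0, 0.025], [0, 0, 0, 0, 0, 0.03], [0, 0, 0, 0, 0, 0.03], [0, 0, 0, 0, 0, 0.03], [0, 0, 0, 0, 0, 0.03], [0, 0, 0, 0, 0, 0.03], [0, 0, 0, 0, 0, 0.03], [0, 0, 0, 0, 0, 0.03], [0, 0, 0, 0, 0, 0.03], [0, 0, 0, 0, 0, 0.03]],
])

```text
clock: 42.17
position: [0.5512, 0.1939, 0.2171]
eef_rot: [1.557, 2.723, 0.004]
force: [0.1, -0.1, 0.6]
width: 0.16
```

```bash
python3 - <<'E'
from h import *
goal(f2w([0,.14,.2155]),FR[2]+np.radians(180-80.2))
print(robot.get_state()["ft_torque"])
grab("wrist","w38")
E
```

```text
clock 42.17 pos [0.5512 0.1939 0.2171] yaw_x 120.46 w 0.16 F [ 0.1 -0.1  0.6] q7 [ 0.09  0.56 -0.77  1.67  0.43  1.09 -0.27]
turn share [0.0024 0.0011 0.1188] rows>= 2.0
shift shares after turn [ 0.0022 -0.0042  0.0053] now [ 0.0031 -0.0036  0.0053] rows>= 1.0
[-0.07480695  0.00023157  0.02212434]
```

View pics/w38.png

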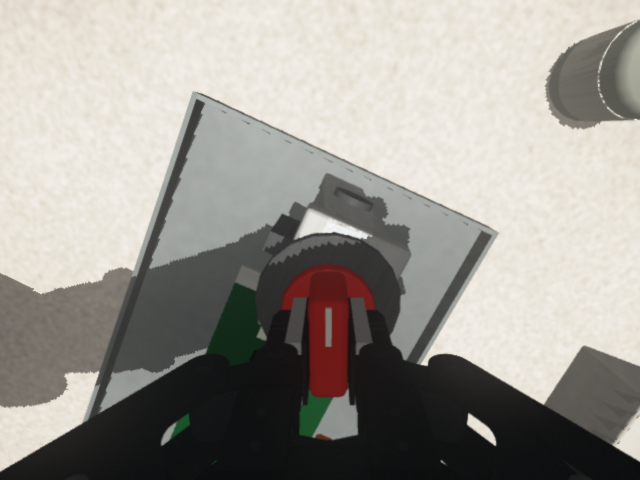

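Knob turned 1.15 rad without resistance; the remaining ~14°.

Request:
drive_tool([
  [[0, 0, 0, 0, 0, 0.025], [0, 0, 0, 0, 0, 0.03], [0, 0, 0, 0, 0, 0.03], [0, 0, 0, 0, 0, 0.025]],
])

```text
clock: 42.55
position: [0.5513, 0.1939, 0.2171]
eef_rot: [1.868, 2.52, 0.005]
force: [0.3, 0.2, 0.2]
width: 0.155
```

Request:
drive_tool([
  [[0, 0, 0, 0, 0, 0.02]],
])

```text
clock: 42.63
position: [0.5514, 0.1939, 0.2171]
eef_rot: [1.92, 2.479, 0.005]
force: [-0.2, -0.8, 1.6]
width: 0.152
```

```bash
python3 - <<'E'
from h import *
goal(f2w([0,.14,.2155]),FR[2]+np.radians(180-80.2))
print(robot.get_state()["ft_torque"])
E
```

```text
clock 42.63 pos [0.5514 0.1939 0.2171] yaw_x 104.49 w 0.152 F [-0.2 -0.8  1.6] q7 [ 0.05  0.54 -0.69  1.67  0.39  1.07 -0.51]
turn share [ 0.0029  0.0012 -0.0143] rows>= 1.0
shift shares after turn [ 0.0021 -0.0049  0.0054] now [ 0.002  -0.005   0.0053] rows>= 1.0
[-2.66512715e-01 -4.72984434e-04  9.25909957e-01]
```

Request:
drive_tool([
  [[0, 0, 0, 0, 0, 0], [0, 0, 0, 0, 0, 0], [0, 0, 0, 0, 0, 0], [0, 0, 0, 0, 0, 0], [0, 0, 0, 0, 0, 0], [0, 0, 0, 0, 0, 0]],
], jaw=-1)

```text
clock: 43.13
position: [0.5512, 0.1946, 0.217]
eef_rot: [1.91, 2.488, 0.006]
force: [0.5, 0.2, 0.7]
width: 0.981
```

Request:
drive_tool([
  [[0, 0, -0.04, 0, 0, 0], [0, 0, -0.08, 0, 0, 0], [0, 0, -0.12, 0, 0, 0], [0, 0, -0.1, 0, 0, 0], [-0.08, -0.02, -0.03, 0, 0, 0], [-0.1, -0.03, 0, 0, 0, 0], [-0.1, -0.03, 0, 0, 0, 0], [-0.1, -0.03, 0, 0, 0, 0], [-0.1, -0.03, 0, 0, 0, 0], [0, 0, 0, 0, 0, 0]],
])

```text
clock: 43.97
position: [0.5472, 0.0415, 0.3329]
eef_rot: [1.896, 2.5, 0.007]
force: [1.0, -0.6, -0.8]
width: 0.999
```

```bash
python3 - <<'E'
from h import *
goal(f2w([0,-.05,.3]),FR[2]+np.radians(90))
f=grab("wrist","w39"); crop(overlay(f),0,0,640,480,1.2,"w39o")
s=grab("scene","s39"); crop(s,200,170,420,420,2.4,"s39c")
t=grab("top","t39")
E
```

```text
clock 43.97 pos [0.5472 0.0415 0.3329] yaw_x 105.67 w 0.999 F [ 1.  -0.6 -0.8] q7 [ 0.37  0.39 -0.73  1.57  0.27  1.28 -0.13]
turn share [0.0027 0.     0.0772] rows>= 2.0
shift shares after turn [-0.1287  0.0654  0.1095] now [-0.1375  0.0432  0.1098] rows>= 2.0
```

View pics/w39o.png

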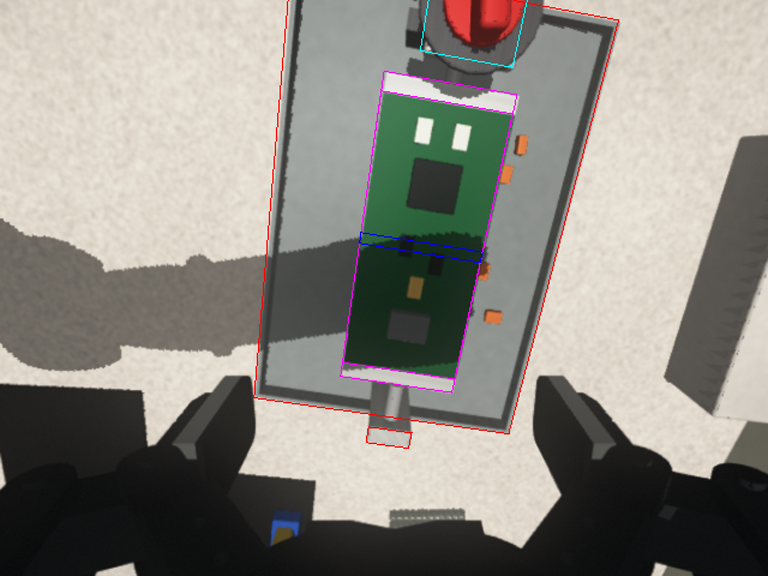

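View pics/s39c.png

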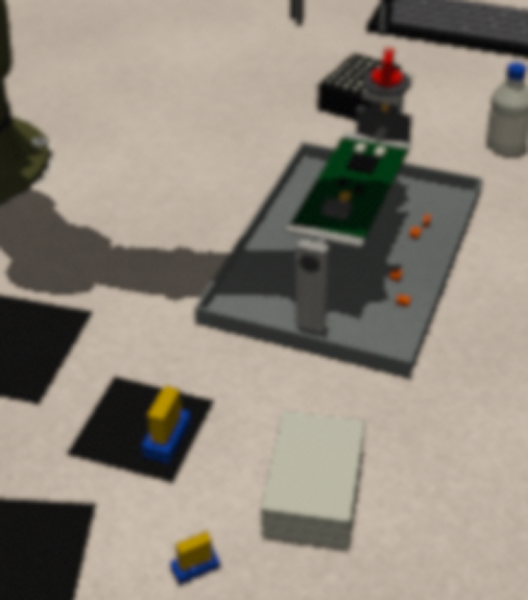

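View pics/t39.png

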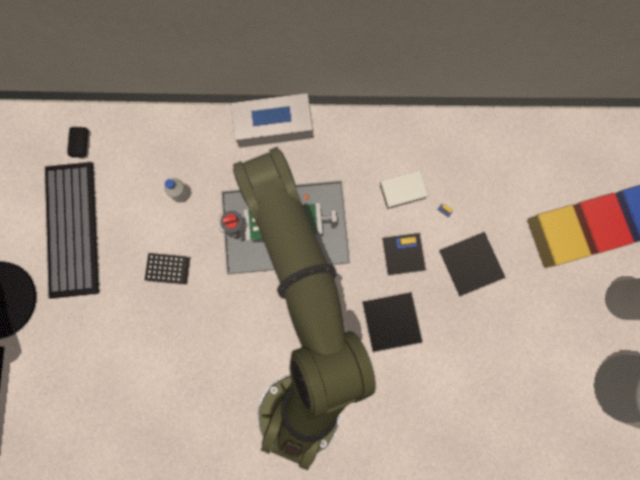

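```bash
python3 - <<'E'
from h import *
goal([.50,-.31,.28],np.radians(96))
E
```

```text
clock 44.12 pos [0.5466 0.0492 0.3334] yaw_x 106.11 w 1.0 F [-0.6  1.   1. ] q7 [ 0.36  0.39 -0.74  1.57  0.27  1.28 -0.13]
turn share [ 0.0035 -0.0023  0.0843] rows>= 2.0
shift shares after turn [-1.1746 -0.2797  0.178 ] now [-1.108  -0.4829  0.1697] rows>= 9.0
```

Request:
drive_tool([
  [[0, 0, 0, 0.003, -0.002, 0.045], [-0.04, -0.01, 0, 0, 0, 0.04], [-0.12, -0.03, 0, 0, 0, 0], [-0.13, -0.03, 0, 0, 0, 0], [-0.13, -0.03, 0, 0, 0, 0], [-0.13, -0.03, 0, 0, 0, 0], [-0.13, -0.03, 0.02, 0, 0, 0], [-0.13, -0.03, 0.03, 0, 0, 0], [-0.13, -0.03, 0.03, 0, 0, 0], [-0.13, -0.03, 0.03, 0, 0, 0]],
])

```text
clock: 44.95
position: [0.5169, -0.2571, 0.3005]
eef_rot: [2.051, 2.379, 0.029]
force: [1.7, -0.2, 0.8]
width: 1.003
```

Request:
drive_tool([
  [[-0.12, -0.03, 0.03, 0, 0, 0], [-0.03, 0, 0.03, 0, 0, 0], [0, 0, 0, 0, 0, 0], [0, 0, 0, 0, 0, 0]],
])

```text
clock: 45.28
position: [0.5146, -0.3095, 0.2774]
eef_rot: [-2.054, -2.373, -0.027]
force: [0.3, 0.5, 0.8]
width: 0.997
```

```bash
python3 - <<'E'
from h import *
goal([.50,-.31,.2],np.radians(96))
grab("wrist","w40")
E
```

```text
clock 45.28 pos [ 0.5146 -0.3095  0.2774] yaw_x 98.25 w 0.997 F [0.3 0.5 0.8] q7 [ 0.89  0.5  -0.61  1.53  0.28  1.2   0.38]
turn share [ 0.0051 -0.0064  0.0187] rows>= 1.0
shift shares after turn [ 0.0034 -0.0486  0.2581] now [ 0.0019 -0.0513  0.2576] rows>= 2.0
```

View pics/w40.png

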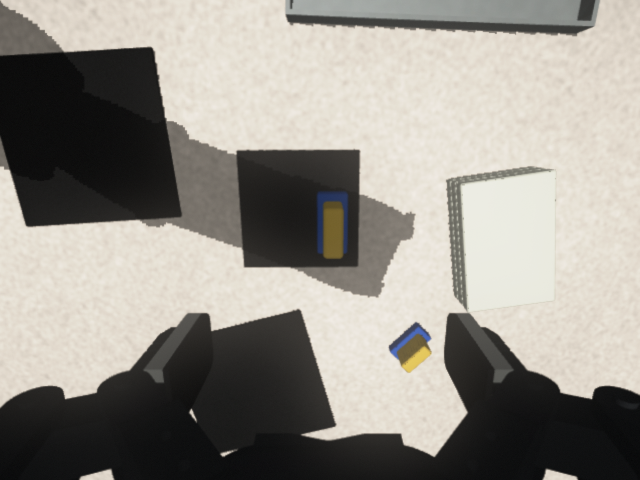

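```bash
python3 - <<'E'
from h import *
f=grab("wrist"); crop(f,220,130,400,290,4,"w40c")
Y=np.array([onz(f,p,.061) for p in [(323,202),(342,202),(343,258),(324,258)]]);M=np.array([onz(f,p,.003) for p in [(237,151),(359,150),(359,266),(244,267)]])
print(Y.mean(0),M.mean(0),Y.round(3).tolist())
E
```

```text
[ 0.5228021  -0.31628118  0.061     ] [ 0.49019796 -0.31440654  0.003     ] [[0.511, -0.293, 0.061], [0.527, -0.29, 0.061], [0.535, -0.34, 0.061], [0.519, -0.342, 0.061]]
```

View pics/w40c.png

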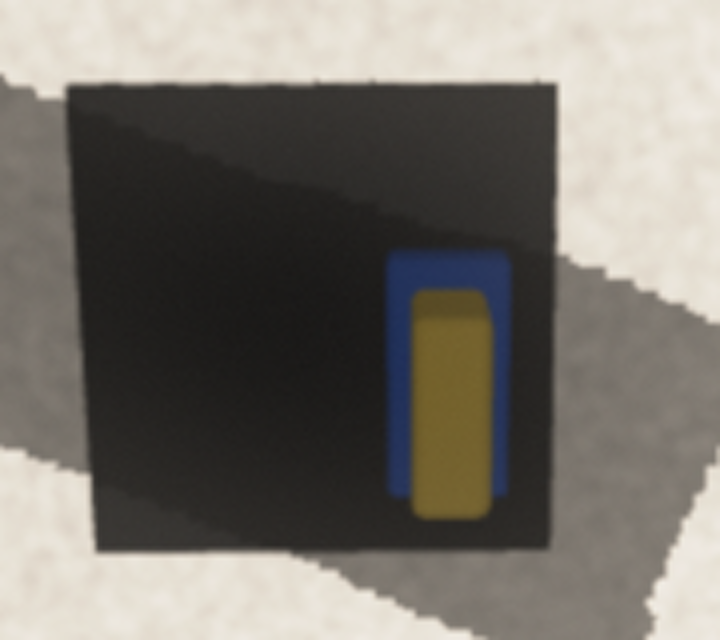

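```bash
python3 - <<'E'
from h import *
goal([.5228,-.3163,.13],np.radians(98))
E
```

```text
clock 45.38 pos [ 0.515  -0.308   0.2781] yaw_x 98.39 w 0.999 F [-0.   1.4  0.1] q7 [ 0.89  0.5  -0.62  1.53  0.28  1.2   0.38]
turn share [ 0.0056 -0.0063  0.0032] rows>= 1.0
shift shares after turn [-0.0308  0.0218  0.4937] now [-0.0374  0.0157  0.4935] rows>= 4.0
```

Request:
drive_tool([
  [[0, 0, 0, 0.0056, -0.006, 0.002], [-0.02, 0.015, 0.04, 0, 0, 0], [-0.01, 0.008, 0.1, 0, 0, 0], [0, 0, 0.1, 0, 0, 0], [0, 0, 0.1, 0, 0, 0], [0, 0, 0.04, 0, 0, 0], [0, 0, 0, 0, 0, 0]],
])

```text
clock: 45.97
position: [0.5327, -0.3059, 0.1642]
eef_rot: [2.029, 2.382, 0.005]
force: [-0.5, -1.0, 0.7]
width: 1.0
```

```bash
cat >> h.py <<'E'
def ovs(f,x,y,yaw,name,box):
    R=Rot.from_euler('z',np.radians(yaw-90)).as_matrix(); im=f["image"].copy()
    for (hx,hy,z),c in [((.009,.023,.061),(255,0,0)),((.015,.03,.021),(0,255,0))]:
        P=np.array([[hx,hy,0],[-hx,hy,0],[-hx,-hy,0],[hx,-hy,0]])@R.T+[x,y,z]
        cv2.polylines(im,[np.int32(proj(f,P)*16)],True,c,1,shift=4)
    f["image"]=im; crop(f,*box,name)
E
python3 - <<'E'
from h import *
goal([.5228,-.3163,.0575],np.radians(98))
ovs(grab("wrist"),.5228,-.3163,98,"w41c",(180,130,500,380,2.4))
E
```

```text
clock 45.97 pos [ 0.5327 -0.3059  0.1642] yaw_x 99.13 w 1.0 F [-0.5 -1.   0.7] q7 [ 0.83  0.61 -0.57  1.66  0.38  0.97  0.28]
turn share [0.0052 0.0034 0.0095] rows>= 1.0
shift shares after turn [-0.0296 -0.0376  0.3557] now [-0.0263 -0.0421  0.3555] rows>= 3.0
```

View pics/w41c.png

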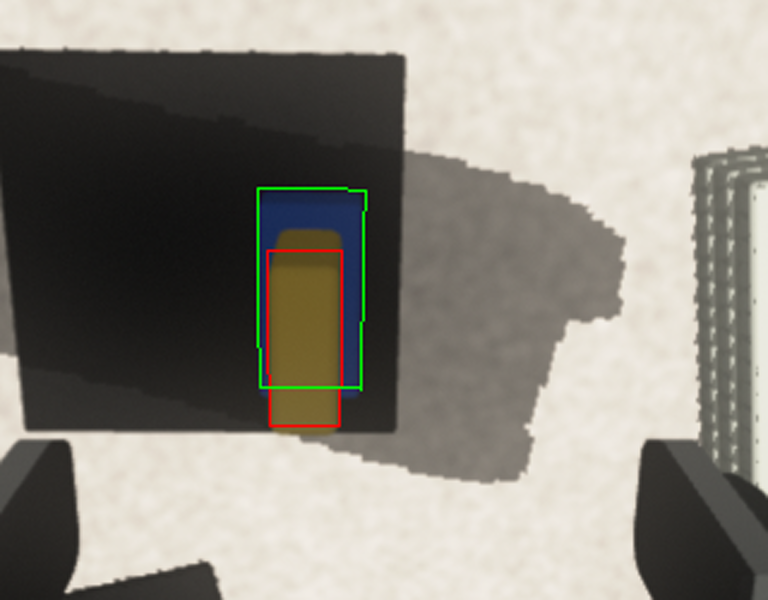

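Request:
drive_tool([
  [[-0.02, -0.03, 0.02, 0.005, 0.003, 0.009], [-0.008, -0.008, 0.06, 0, 0, 0], [0, 0, 0.08, 0, 0, 0], [0, 0, 0.06, 0, 0, 0], [0, 0, 0.02, 0, 0, 0], [0, 0, 0, 0, 0, 0]],
])

```text
clock: 46.52
position: [0.5267, -0.3189, 0.0972]
eef_rot: [2.056, 2.36, 0.0]
force: [0.4, 0.2, 0.3]
width: 0.995
```

```bash
python3 - <<'E'
from h import *
goal([.5226,-.318,.0575],np.radians(97.5))
E
```

```text
clock 46.52 pos [ 0.5267 -0.3189  0.0972] yaw_x 97.87 w 0.995 F [0.4 0.2 0.3] q7 [ 0.82  0.69 -0.52  1.73  0.44  0.83  0.24]
turn share [0.0038 0.0042 0.0031] rows>= 1.0
shift shares after turn [ 0.0049 -0.0132  0.1325] now [ 0.0061 -0.0142  0.1323] rows>= 1.0
```

Request:
drive_tool([
  [[0.005, -0.009, 0, 0.004, 0.004, 0.003], [0.002, -0.003, 0.03, 0, 0, 0], [0, 0, 0.04, 0, 0, 0], [0, 0, 0.04, 0, 0, 0], [0, 0, 0.02, 0, 0, 0], [0, 0, 0, 0, 0, 0]],
])

```text
clock: 47.02
position: [0.5247, -0.3191, 0.0594]
eef_rot: [2.07, 2.355, 0.0]
force: [-0.3, 0.0, 0.4]
width: 1.004
```

```bash
python3 - <<'E'
from h import *
goal([.5226,-.318,.056],np.radians(97.5))
E
```

```text
clock 47.02 pos [ 0.5247 -0.3191  0.0594] yaw_x 97.36 w 1.004 F [-0.3  0.   0.4] q7 [ 0.8   0.73 -0.49  1.76  0.47  0.76  0.2 ]
turn share [ 0.0019  0.002  -0.0012] rows>= 1.0
shift shares after turn [ 0.0046 -0.0063  0.0113] now [ 0.0046 -0.0064  0.0112] rows>= 1.0
```

Close enough; grip, then lift slightly, shift ~32 mm, set down.

Request:
drive_tool([
  [[0, -0.005, 0.008, 0, 0, 0], [0, 0, 0, 0, 0, 0], [0, 0, 0, 0, 0, 0], [0, 0, 0, 0, 0, 0], [0, 0, 0, 0, 0, 0], [0, 0, 0, 0, 0, 0], [0, 0, 0, 0, 0, 0], [0, 0, 0, 0, 0, 0], [0, 0, 0, 0, 0, 0]],
], jaw=1, squeeze=70)

```text
clock: 47.77
position: [0.5236, -0.3191, 0.0572]
eef_rot: [2.069, 2.355, 0.001]
force: [0.3, 0.3, -0.7]
width: 0.197
```

```bash
python3 - <<'E'
from h import *
goal([.490,-.3145,.07],None)
E
```

```text
clock 47.77 pos [ 0.5236 -0.3191  0.0572] yaw_x 97.4 w 0.197 F [ 0.3  0.3 -0.7] q7 [ 0.8   0.73 -0.49  1.76  0.47  0.76  0.2 ]
turn share [0.0022 0.0022 0.    ] rows>= 1.0
shift shares after turn [ 0.0297 -0.109  -0.0427] now [ 0.0295 -0.1088 -0.0433] rows>= 1.0
```

Request:
drive_tool([
  [[0, 0, -0.025, 0.002, 0.002, 0], [0, 0, -0.02, 0, 0, 0], [0.008, -0.03, 0, 0, 0, 0], [0.01, -0.04, 0, 0, 0, 0], [0.01, -0.035, 0, 0, 0, 0], [0, -0.005, 0, 0, 0, 0], [0, 0, 0, 0, 0, 0]],
])

```text
clock: 48.35
position: [0.487, -0.3147, 0.0732]
eef_rot: [2.073, 2.359, 0.0]
force: [0.8, -0.5, -1.5]
width: 0.199
```

```bash
python3 - <<'E'
from h import *
goal([.490,-.3145,.0575],np.radians(97.4))
grab("wrist","w42")
E
```

```text
clock 48.35 pos [ 0.487  -0.3147  0.0732] yaw_x 97.39 w 0.199 F [ 0.8 -0.5 -1.5] q7 [ 0.84  0.68 -0.5   1.84  0.46  0.74  0.22]
turn share [ 0.0002  0.0003 -0.0001] rows>= 1.0
shift shares after turn [-0.0006  0.01    0.0525] now [-0.0006  0.01    0.0525] rows>= 1.0
```

View pics/w42.png

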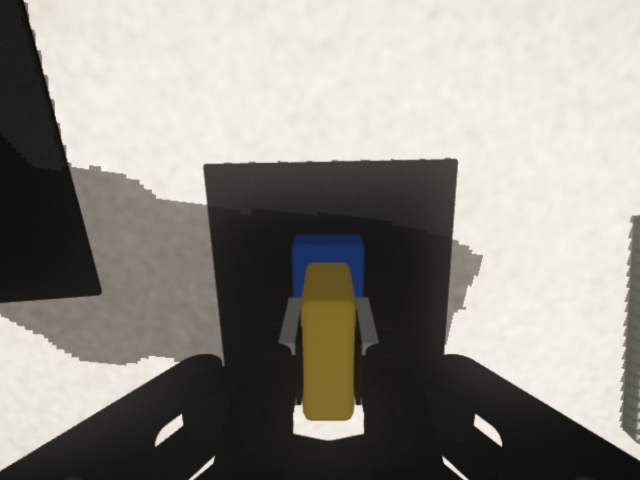

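Request:
drive_tool([
  [[0, 0, 0.02, 0, 0, 0], [0, 0, 0.02, 0, 0, 0], [0, 0, 0.012, 0, 0, 0], [0, 0, 0.005, 0, 0, 0], [0, 0, 0, 0, 0, 0]],
])

```text
clock: 48.82
position: [0.4892, -0.315, 0.0566]
eef_rot: [2.071, 2.358, -0.001]
force: [-0.8, 0.1, 0.8]
width: 0.197
```

Request:
drive_tool([
  [[0, 0, 0.006, 0, 0, 0], [0, 0, 0, 0, 0, 0]],
])

```text
clock: 48.98
position: [0.4895, -0.315, 0.057]
eef_rot: [2.07, 2.357, -0.003]
force: [-0.0, -0.5, -1.2]
width: 0.197
```

Request:
drive_tool([
  [[0, 0, 0.006, 0, 0, 0], [0, 0, 0, 0, 0, 0]],
])

```text
clock: 49.15
position: [0.4904, -0.315, 0.0568]
eef_rot: [2.068, 2.356, -0.005]
force: [0.7, -1.6, -0.8]
width: 0.197
```

Request:
drive_tool([
  [[0, 0, 0, 0, 0, 0], [0, 0, 0, 0, 0, 0], [0, 0, 0, 0, 0, 0], [0, 0, 0, 0, 0, 0], [0, 0, 0, 0, 0, 0], [0, 0, 0, 0, 0, 0]],
], jaw=-1)

```text
clock: 49.65
position: [0.4912, -0.3143, 0.0546]
eef_rot: [2.068, 2.358, -0.003]
force: [0.8, 0.4, 0.0]
width: 0.996
```

Request:
drive_tool([
  [[0, 0, -0.05, 0, 0, 0], [0, 0, -0.1, 0, 0, 0], [0, 0, -0.12, 0, 0, 0], [0, 0, -0.12, 0, 0, 0], [0, 0, -0.12, 0, 0, 0], [0, 0, -0.12, 0, 0, 0], [0, 0, -0.12, 0, 0, 0], [-0.08, -0.05, -0.05, 0, 0, 0], [-0.08, -0.1, 0, 0, 0, 0], [-0.05, -0.08, 0, 0, 0, 0]],
])

```text
clock: 50.48
position: [0.4344, -0.3794, 0.3047]
eef_rot: [2.052, 2.378, 0.005]
force: [-0.4, -0.5, -1.3]
width: 1.003
```

Request:
drive_tool([
  [[0, -0.08, 0, 0, 0, 0], [0, -0.05, 0, 0, 0, 0], [0, 0, 0, 0, 0, 0], [0, 0, 0, 0, 0, 0]],
])

```text
clock: 50.82
position: [0.3886, -0.3918, 0.3051]
eef_rot: [2.064, 2.366, -0.001]
force: [0.4, 0.7, -0.2]
width: 0.998
```

```bash
python3 - <<'E'
from h import *
goal(None)
grab("wrist","w43")
s=grab("scene","s43"); crop(s,200,170,440,430,2.3,"s43c")
t=grab("top","t43"); crop(t,150,160,460,300,2.5,"t43c")
for l in ["bottle","tip_rack","plates"]:
    a=recognise("top",l); a=spot_point("top",l); print(l,a[:1])
E
```

```text
clock 50.82 pos [ 0.3886 -0.3918  0.3051] yaw_x 97.8 w 0.998 F [ 0.4  0.7 -0.2] q7 [ 1.16  0.39 -0.62  1.61  0.24  1.21  0.63]
turn share [0.0005 0.0009 0.    ] rows>= 1.0
bottle [{'point': [181.1, 193.9], 'p': 0.57}]
tip_rack [{'point': [169.8, 269.8], 'p': 0.68}]
plates [{'point': [403.5, 191.4], 'p': 0.92}]
```

View pics/s43c.png

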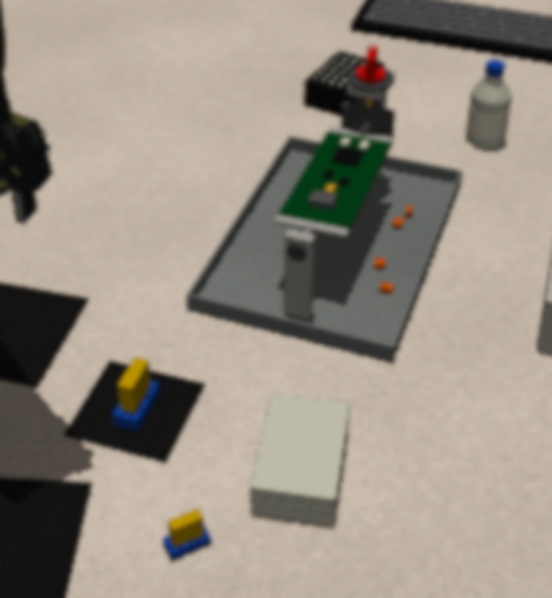

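View pics/t43c.png

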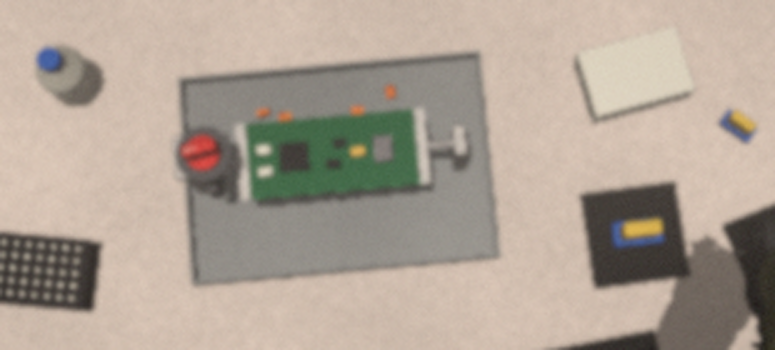

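View pics/w43.png

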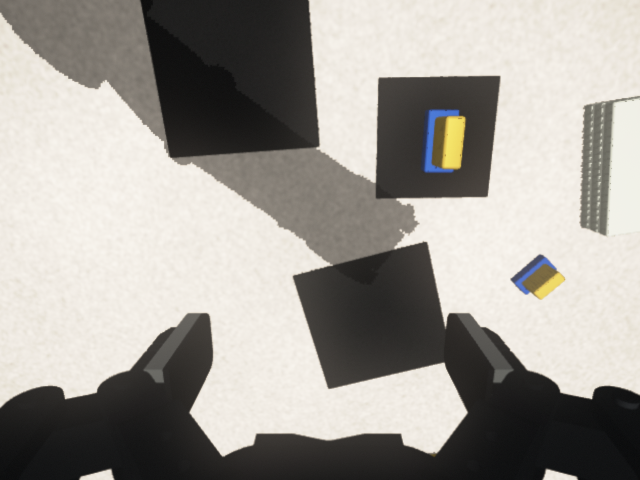

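```bash
python3 - <<'E'
from station import robot
print(robot.job_done())
E
```

```text
the job is handed in; nothing more can be done
None
```

The job is done and handed in at about 51 s on the robot's clock, well under the 200 s limit.

- **Chips:** There were four. I wiped each half of the board with the scraper in passes toward the pan's +x side, with the board level and locked. The last pictures show all four chips in the pan.
- **Knob:** I turned it back to its stop to unlock it (wrist moment about 1.1 N m there). After the flip I turned it to the other stop to lock it (about 0.9 N m). Both turns ran freely until the stop.
- **Board:** I turned it over with closed fingertips on its bare edges. It now sits parts side up and looks level. The camera overlay matched to about 1 mm.
- **Scraper:** It was knocked about 32 mm aside during the run, though still on its mat. I picked it up again, recentred it and checked that it stands upright there.
- **Bystanders:** The bottle, tip rack and well plates show in the same places as at the start, within 2 pixels in the top view.

While I was finding the board height through the scraper, the wrist force briefly reached 54 N, under the 120 N limit. None of my last checks failed.

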